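Put the clay paddle away in the locking rack

TASK

Draw the wooden paddle out from under the low shelf by its blade and lay it flat on the bench, let go, then take it again by the handle and put it in the sloped rack, blade first and pushed right down against the back stop; do not let it drop or get away from you. Then lock it in: lift the rack's lever out of its notch, swing it round behind the end of the handle and let it down fully into the other notch. Do not disturb the bowls and the jar standing about.

Things in the scene. Friction and masses are not known exactly. Their poses are not given: they have to be found in the camera images.
- paddle_mid (a point): Centre of the loose pale wooden paddle, 200 mm long, 16 mm thick throughout, 0.11 to 0.22 kg. x runs along it to the blade tip, z is up. Blade 52 mm wide from x = -15 to +85 mm, then 36 mm wide to the tip at +100; handle 26 mm wide, x = -100 to -15. It starts flat on the bench, handle hidden under the low shelf, 75 to 95 mm of blade showing: only the blade can be taken at first
- paddle_tip (a point): Middle of the paddle's blade tip, half-way up its thickness (x = +100 mm from paddle_mid)
- paddle_end (a point): Middle of the paddle's handle end, half-way up its thickness (x = -100 mm from paddle_mid)
- shelf: Fixed low shelf: brown board 140 x 190 mm, top 55 mm and underside 40 mm above the bench, on two side battens 150 mm apart inside; a bowl stands on it. Origin on the bench; its x axis points out of the open front where the blade shows (board from x = -80 to +60 mm). The bench for 240 mm straight in front of the board is free for drawing the paddle straight out and laying it down
- rack: Fixed sloped plywood rack on a dark steel base. Origin on the bench under the inner face of its back stop (36 mm high over the floor); z up; x points level towards the stop: the paddle goes in along +x, nose down 20 degrees. Floor 68 mm wide, 200 mm long; its top is 20 mm above the bench at the stop (x = 0) and 88 mm at the upper end (x = -188). Side walls: see home_tip
- home_tip (a point): Place of paddle_tip when the paddle lies on the rack floor against the stop (rack x 3, y 0, z 28 mm; rack's axes). Side walls, 60 mm apart inside and 28 mm over the floor, run along the lowest 125 mm of the floor, flaring out to 146 mm from the stop. Above them, where the handle lies, there are none. The paddle does not slide on the slope by itself: push it down
- home_end (a point): Place of paddle_end when the paddle is home, fixed to the rack (rack x -185, y 0, z 96 mm)
- knob (a point): Middle of the lever's upright round wooden grip, 28 mm diameter, 55 mm tall, on the end of a flat steel arm whose top is 27.5 mm below this point. It is 140 mm from the vertical pivot at rack x = -201, y = +95 mm, and 140 mm above the bench with the lever down. It can turn within the fingers as the lever swings. Lifting takes about 4 N; let go, the lever sinks by its weight
- lever_swing (a joint): Swing of the lever about its vertical pivot, rad, growing anticlockwise seen from above: 0 open (arm at 160 degrees anticlockwise from rack +x, up-slope), 1.92 locked (arm along rack -y, across the upper end of the floor, 8 mm behind the handle end of a paddle that is home). The steel gate ring round the pivot has a notch at each of the two, with 0.07 rad of play either way
- lever_lift (a joint): Height of the lever above its lowered position, m: 0 down in a notch, about 0.014 resting on the gate ring between the notches, 0.035 the upper limit. Over 0.016 it swings freely; in a notch it cannot be forced round
- bowl: Bystander: brown clay bowl, 84 mm across, 50 mm high, on the low shelf
- bowl2: Bystander: terracotta bowl, 110 mm across, 62 mm high, on the bench left of the robot
- jar: Bystander: white jar with lid, 72 mm across, 62 mm high, at the far side of the bench; a fixed dark steel turntable 110 mm high stands left of it
Not all that is in view belongs to the job. Of the things shaped like the shelf, the brown one is meant.

How it is judged (in metres and radians):
On the way, in this order (a step that is already met when the one before it is completed fails the run):
1. the paddle lies flat on the bench, wholly clear of the low shelf, and has been let go (x of paddle_end in the frame of shelf above 0.06 m and height (world z) of each of paddle_end, paddle_tip below 0.013 m and contact force between the fingers and paddle below 0.05 N and linear speed of paddle below 0.03 m/s), for 0.2 s.
2. the paddle lies in the rack, blade first, against the back stop (distance between paddle_tip and home_tip below 0.01 m and distance between paddle_end and home_end below 0.012 m and contact force between the fingers and paddle below 0.05 N), for 0.2 s.
3. the lever is lifted clear of its notch (value of joint lever_lift above 0.013 m), for 0.05 s.
At the end, for the whole second after the job is handed in: The paddle lies still in the rack, blade tip within 10 mm of its home place at the back stop and handle end within 12 mm of its own, and the lever is in the locked notch (swing over 1.82 rad) and down (lift under 4 mm) (distance between paddle_tip and home_tip below 0.01 m and distance between paddle_end and home_end below 0.012 m and value of joint lever_swing above 1.82 rad and value of joint lever_lift below 0.004 m and linear speed of paddle below 0.02 m/s); the robot touches nothing.
It fails at once if the paddle is dropped or thrown (moves faster than 0.7 m/s while not in the fingers) (linear speed of paddle above 0.7 m/s and contact force between the fingers and paddle below 0.05 N).
It fails at once if a bowl or the jar is moved by more than 30 mm or tipped over (distance of any of bowl, bowl2, jar from where it was at the start of the episode above 0.03 m or angle between any of bowl, bowl2, jar's own z axis and vertical above 0.5 rad).
It also fails if it takes over 69 s, if anything falls off the work surface, if the arm or the gripper's body presses on something with over 40 N, if the wrist force passes 120 N, or if a joint passes its speed limit or range.

ROBOT

A 6-joint arm with a two-finger parallel gripper is mounted at the origin on the work surface. World frame = base frame: x ahead of the robot, y to its left, z up, the work surface at z = 0. Lengths are in m, angles in degrees, forces in N, time in s.
With the tool pointing down it reaches from about 0.4 to 0.825 m from the base axis. Payload 7 kg.
Tool frame: the origin (TCP) lies on the centre line of the jaws, within the pads' length; the fingertips stand 17 mm ahead of it and the grasp point (between the pads) lies 2 mm behind it; y points along the fingers, z is the direction in which the jaws open and shut, and the axes are right-handed (so a half turn about y gives the same grasp; the last joint's range is limited). The gripper opens to 88 mm and grips with 3 to 60 N. Pads are 19 mm wide; open, the fingers measure 130 mm over their backs; the gripper's body (78 mm by 193 mm) begins 47 mm behind the grasp point.
Start: joints at [-47.378, 20.546, 0.682, 0, -70.136, -16.507], TCP at [0.297, -0.606, 0.244] pointing down, gripper open.
Joint ranges: [-176.03, 176.03], [-82.01, 121.73], [-58.28, 71.71], [-173.87, 95.51], [-174.79, -0.11], [-173.66, 173.66]. Speed limits (degrees/s): [136.94, 136.94, 172.46, 180, 180, 180].

INTERFACE

Orientations are given as [roll, pitch, yaw] about the fixed x, y, z axes, in that order (R = Rz(yaw) Ry(pitch) Rx(roll)).
In Python, from plant import r, capture, camera_info gives the robot as it stands. The module is installed in compiled form; this text tells all that it offers.
- The arm moves only by the tool apply_moves, never from a script. Its argument "deltas" is a list of rows, each an object of numbers: "tx", "ty", "tz": the shift along the tool's x, y, z in m; "turn": the turn about the tool's y in rad; "gripper": the finger opening in m, from 0 to 0.0876. A call has 1 to 5 rows; each row is the pose to reach, as a shift and turn from the pose commanded when the call began, along the tool's axes at that moment; what a row does not reach only later rows make up. A row lasts 1/10 s, in which the tool goes at most 50 mm and 8.59 degrees, less where a joint would pass 70% of its speed; a pose out of reach is approached as far as the arm can. A call with a gripper value outside its range is refused whole. The fingers move at their own pace and stop on an object; "newtons" is the grip in N (left out, the last holds). Time passes only in rows, so rows that repeat a pose let the fingers close. It gives the time, the measured TCP pose, the force and the opening at its end, in the units of the state.
- r.get_state(): the state, without advancing time (a new reading comes with each control period).
- capture(name): name is "scene" or "top" or "wrist"; returns (picture, depth): 420x560x3 uint8, red, green, blue; 420x560 float32, m along the optical axis (not along the pixel's ray), 0 where there is no reading.
- camera_info(name): a dict with "K" (3x3 intrinsics, pixels), "eye" and "orientation" of the camera in the world; the wrist camera has in their place "tool_from_camera" (4x4, takes a point from camera to tool coordinates, whose origin is the TCP and whose axes are the tool frame's). Camera axes: x right, y up, looking along -z (the intrinsics and any distortion apply to the point x, -y, -z); pixel columns grow to the right and rows downward; lengths in m; the calibration is good to about 2 mm. A picture is of the moment at which its call begins: read the wrist's pose just before it. camera_info takes no time and is no camera call.
- r.close_job(): hands the job in, once; it reports no verdict.
The state is a dict: "time_s": time; "joints": joint angles; "qd": joint speeds; "joint_torque": joint torques, N m; "tcp_pos": TCP position; "eef_rot": TCP orientation; "contact_force": force on the tool from outside, world axes, zero at the start; "moment": the same for the moment, N m; "gripper_width": finger opening in m.
Only numpy, scipy, OpenCV 4.12 (cv2) and the standard library are available. Lean on these libraries where they do the work, as an engineer would, in place of code of your own. Each camera call takes 0.05 s, during which the arm holds its last target.

## Working session

There is one attempt and no reset: what is moved stays moved. The work goes in short steps, Python scripts to look and compute and a tool call to move; the robot and the scene stay as the last step left them, time stands still between calls to the robot, and variables do not carry over. Pictures are saved under pics/ and viewed, and the job is handed in when it is done.

Besides the shell and the picture viewer there is one more tool, called after "Emit:" by a JSON object that holds its "op" and its "data", one argument or row to a line. apply_moves: Moves the arm, as the interface text tells. Its arguments: {"type":"object","properties":{"deltas":{"type":"array","items":{"type":"object","properties":{"tx":{"type":"number"},"ty":{"type":"number"},"tz":{"type":"number"},"turn":{"type":"number"},"gripper":{"type":"number"}}}},"newtons":{"type":"number"}},"required":["deltas"]}

```bash
ls; mkdir -p pics
cat > a.py <<'E'
from plant import r, capture, camera_info
import cv2,numpy as np
s=r.get_state();print(s)
for n in ("scene","top","wrist"):
    p,d=capture(n); np.savez(f"{n}0.npz",p=p,d=d); cv2.imwrite(f"pics/{n}0.png",p[:,:,::-1]); print(n,camera_info(n), (d>0).mean())
E
python3 a.py
```

```text
pics
{'time_s': 0.0, 'joints': array([-4.73771039e+01,  2.05910105e+01,  6.34144554e-01, -2.10452240e-02,
       -7.01358294e+01, -1.65049831e+01]), 'qd': array([-0.01110788, -0.12785321,  0.07375281, -0.01866913, -0.03337695,
       -0.03643914]), 'joint_torque': array([-2.06936024e-04, -5.82725823e+01,  2.93055815e+01,  6.99714750e+00,
        6.93383030e-03, -1.37544289e-04]), 'tcp_pos': array([ 0.29690793, -0.60567945,  0.24262737]), 'eef_rot': array([-8.99055031e+01,  7.36861986e-03,  2.61107520e+01]), 'contact_force': array([ 0.2492799 , -0.49484044,  0.16228485]), 'moment': array([-0.012068  , -0.04707317,  0.00769017]), 'gripper_width': 0.08748970384708155}
scene {'K': array([[404.29861271,   0.        , 281.30187044],
       [  0.        , 404.29861271, 213.82793074],
       [  0.        ,   0.        ,   1.        ]]), 'eye': array([ 1.14811034, -0.59315195,  1.02760635]), 'orientation': array([43.68132949,  0.27585606, 49.44272104])} 0.9959608843537415
top {'K': array([[513.10766456,   0.        , 275.89943944],
       [  0.        , 513.10766456, 218.87906163],
       [  0.        ,   0.        ,   1.        ]]), 'eye': array([ 0.33028176, -0.01467025,  1.79544176]), 'orientation': array([  5.96794994,  -0.58563873, -91.57772001])} 0.9961437074829932
wrist {'K': array([[315.40154657,   0.        , 277.02536347],
       [  0.        , 315.40154657, 214.75088693],
       [  0.        ,   0.        ,   1.        ]]), 'tool_from_camera': array([[ 1.39055401e-03, -9.58878628e-01, -2.83813042e-01,
        -7.73733771e-02],
       [-3.82777449e-04,  2.83812786e-01, -9.58879636e-01,
        -1.41018599e-01],
       [ 9.99998960e-01,  1.44201115e-03,  2.76198907e-05,
         2.48141085e-04],
       [ 0.00000000e+00,  0.00000000e+00,  0.00000000e+00,
         1.00000000e+00]])} 0.9960756802721088
```

View pics/scene0.png

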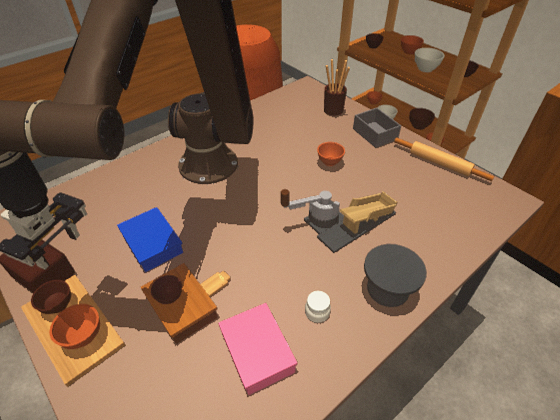

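View pics/top0.png

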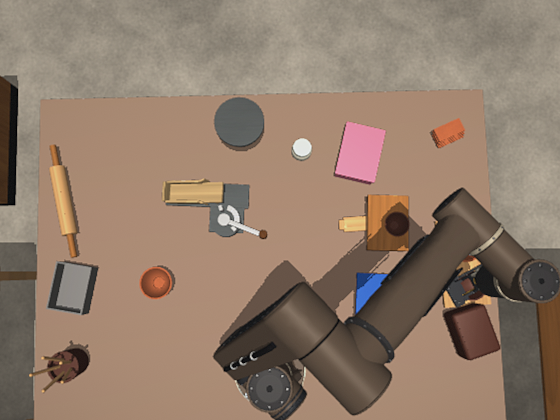

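View pics/wrist0.png

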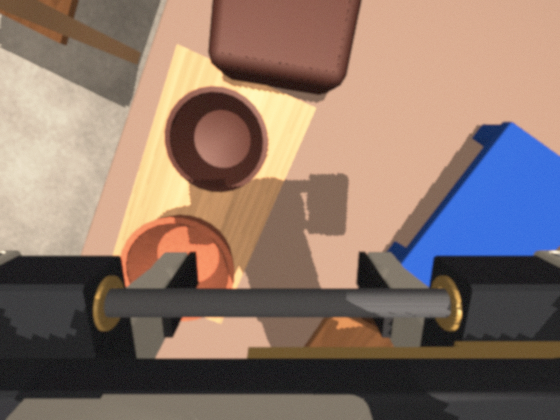

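```bash
cat > h.py <<'E'
from plant import r, capture, camera_info
import cv2,numpy as np
from scipy.spatial.transform import Rotation as R
def campose(n,s=None):
    c=camera_info(n)
    if n!="wrist":
        return c["K"],R.from_euler('xyz',c["orientation"],degrees=True).as_matrix(),c["eye"]
    s=s or r.get_state(); Rt=R.from_euler('xyz',s["eef_rot"],degrees=True).as_matrix()
    T=c["tool_from_camera"]; return c["K"],Rt@T[:3,:3],Rt@T[:3,3]+s["tcp_pos"]
def cloud(n,d,s=None):
    K,Rm,e=campose(n,s); v,u=np.mgrid[:d.shape[0],:d.shape[1]]
    P=np.stack([(u-K[0,2])/K[0,0]*d,-(v-K[1,2])/K[1,1]*d,-d],-1)
    return P@Rm.T+e
def onplane(n,uv,z,s=None):
    K,Rm,e=campose(n,s); uv=np.atleast_2d(np.array(uv,float))
    D=np.c_[(uv[:,0]-K[0,2])/K[0,0],-(uv[:,1]-K[1,2])/K[1,1],-np.ones(len(uv))]@Rm.T
    return e+D*((z-e[2])/D[:,2])[:,None]
def proj(n,P,s=None):
    K,Rm,e=campose(n,s); Q=(np.atleast_2d(P)-e)@Rm
    return np.c_[K[0,2]+K[0,0]*Q[:,0]/-Q[:,2],K[1,2]-K[1,1]*Q[:,1]/-Q[:,2]]
def toolframe():
    s=r.get_state(); return s,R.from_euler('xyz',s["eef_rot"],degrees=True).as_matrix()
E
cat > b.py <<'E'
from h import *
o=[]
for n,(x0,y0,x1,y1) in (("top",(150,165,290,270)),("scene",(270,180,410,285)),("top",(325,170,425,245)),("scene",(130,250,250,340))):
    z=np.load(f"{n}0.npz"); p=z["p"];d=z["d"];C=cloud(n,d)
    o.append(cv2.resize(p[y0:y1,x0:x1],(400,300),interpolation=cv2.INTER_CUBIC))
im=np.vstack([np.hstack(o[:2]),np.hstack(o[2:])]); cv2.imwrite("pics/crops.png",im[:,:,::-1])
z=np.load("top0.npz");C=cloud("top",z["d"])
print("bench z",C[300,200],C[150,100],C[250,330],z["d"].dtype)
np.set_printoptions(linewidth=250,precision=0,suppress=True)
print((C[178:210:3,160:256:4,2]*1000)); print(C[178,160],C[178,252])
print(C[208:246:3,205:275:4,2]*1000);
E
python3 b.py
```

```text
bench z [0.24270228 0.23144763 0.00264073] [ 0.78142239  0.58202954 -0.00519211] [ 0.40261904 -0.22359115  0.00747269] float32
[[ -7.   5.  -2.  -2.   1.  -1.   0.   3.  -1.  -4.  -0.  88.   4.  -1.  -2.   7.  -6.  -1.  -1.   5.   9.   3.   3.   2.]
 [  4.  54.  55.  63.  57.  63.  65.  75.  88.  86.  87.  68.  67.   3.   6.  -5.  -1.  -4.  -1.   5.   0.  -3.   4.   5.]
 [  8.  55.  36.  19.  22.  30.  37.  48.  55.  52.  57.  61.  74.  72.  80.  80.  16.  17.   8.  15.  11.   9.   7. -12.]
 [ -6.  58.  28.  19.  28.  42.  42.  44.  48.  57.  62.  67.  75.  82.  85.  81.   5.   9.  16.   8.  13.   7.  10.   2.]
 [ -3.  52.  24.  24.  32.  36.  44.  51.  53.  58.  59.  63.  73.  77.  79.  90.  19.  10.  15.  18.   8.   4.   6.  -2.]
 [  2.  53.  27.  22.  32.  34.  42.  41.  56.  54.  60.  71.  80.  77.  80.  94.   9.  11.  12.  16.  14.  16.  13.   4.]
 [  2.  51.  23.  19.  26.  27.  40.  43.  49.  52.  70.  60.  70.  76.  83.  89.  15.  14.  15.  20.  10.   9.   4.  -6.]
 [  0.  56.  17.  20.  25.  28.  40.  48.  46.  54.  62.  63.  70.  82.  84.  95.  15.  10.  12.   2.  22.  11. 
[... 1149 characters left out ...]
1.   -0.   -5.    0.   -8.    8.]
 [  -1.   16.   38.   37.   41.   48.   50.   99.   50.   17.  110.  109.  114.   -9.   -9.    4.   -0.    7.]
 [   0.    0.   -1.   43.   51.   41.   50.   40.   15.   17.    7.    5.  114. 1795.  163.  169.   -2.    4.]
 [  -2.    2.    2.   -1.   42.   46.   48.   -1.    3.   -6.   -4.   -4.    2.  110.  167.  167.   -4.   -6.]
 [  -5.    3.    8.    6.    1.   -9.   -5.   -3.   -4.   -6.    5.    8.    5.    4.  132.   -3.   -5.    8.]
 [  -1.   -2.    5.   -4.    1.   -6.    2.   -2.   -4.   -2.   -3.   -3.   -0.   -2.   -3.   -2.    7.   -1.]
 [   6.    2.   -1.    2.  -10.   -3.   -2.   12.   -2.   -6.    4.    3.   -3.    5.   10.   -3.   -2.   -1.]]
```

View pics/crops.png

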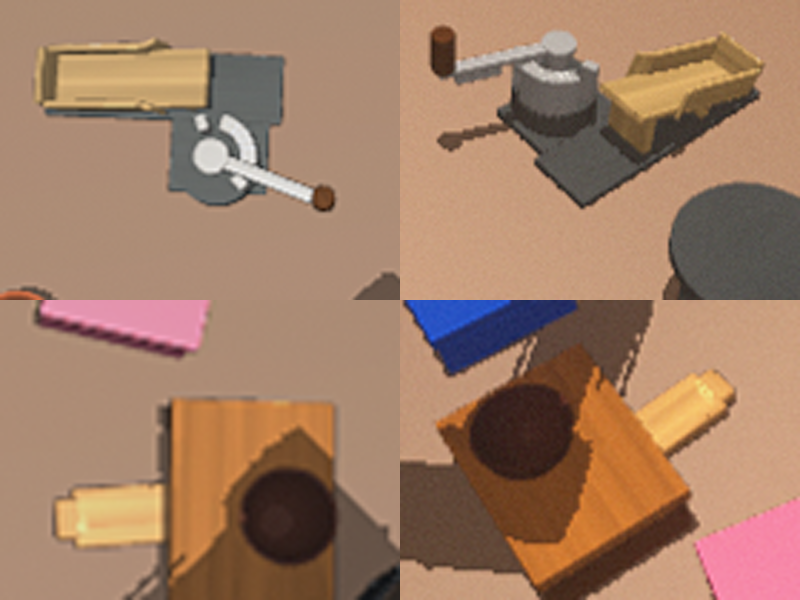

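```bash
cat > c.py <<'E'
from h import *
np.set_printoptions(linewidth=200,precision=4,suppress=True)
def comp(m):
    n,l,st,c=cv2.connectedComponentsWithStats(m.astype(np.uint8)); return l==1+np.argmax(st[1:,4])
def loadc(n,box):
    z=np.load(f"{n}0.npz");p=z["p"];hsv=cv2.cvtColor(p,cv2.COLOR_RGB2HSV);C=cloud(n,z["d"])
    w=np.zeros(p.shape[:2],bool);x0,y0,x1,y1=box;w[y0:y1,x0:x1]=1;return p,hsv,C,w
# paddle
for n,box in(("top",(330,205,366,240)),("scene",(195,262,240,305))):
    p,hsv,C,w=loadc(n,box)
    m=comp(w&(hsv[...,0]>12)&(hsv[...,0]<30)&(hsv[...,1]>95)&(hsv[...,2]>150))
    v,u=np.nonzero(m);P=onplane(n,np.c_[u,v],.016)[:,:2]
    print(n,"paddle n",m.sum(),"rect",cv2.minAreaRect(P.astype(np.float32)),P.min(0),P.max(0))
    np.save(f"pad_{n}.npy",P)
    vis=p.copy();vis[m]=(0,255,0);x0,y0,x1,y1=box;cv2.imwrite(f"pics/m_{n}.png",cv2.resize(vis[y0-10:y1+10,x0-10:x1+10,::-1],None,fx=8,fy=8,interpolation=0))
# knob / post /rack from top
p,hsv,C,w=loadc("top",(255,222,275,245))
m=comp(w&(C[...,2]>.15)&(C[...,2]<.19));v,u=np.nonzero(m);print("knob",m.sum(),cv2.minEnclosingCircle(onplane("top",np.c_[u,v],.1675)[:,:2].astype(np.float32)))
p,hsv,C,w=loadc("top",(155,175,230,212))
m=comp(w&(hsv[...,1]>80)&(hsv[...,0]>12)&(hsv[...,0]<28)&(C[...,2]>.015));
vis=p.copy();vis[m]=(0,255,0);cv2.imwrite("pics/m_rack.png",cv2.resize(vis[165:250,150:280,::-1],None,fx=6,fy=6,interpolation=0))
P=C[m];f=P[:,2];print("rack rect (own z)",m.sum(),cv2.minAreaRect(P[:,:2].astype(np.float32)))
# shelf
p,hsv,C,w=loadc("top",(355,180,425,262))
m=w&(abs(C[...,2]-.055)<.012);m=comp(m);v,u=np.nonzero(m);P=onplane("top",np.c_[u,v],.055)[:,:2].astype(np.float32);print("shelf",m.sum(),cv2.minAreaRect(P),P.min(0),P.max(0))
E
python3 c.py
```

```text
top paddle n 383 rect ((0.4925832450389862, -0.3015742599964142), (0.09468953311443329, 0.0525771863758564), 88.48682403564453) [ 0.4658 -0.3496] [ 0.5187 -0.2546]
scene paddle n 712 rect ((0.5061184763908386, -0.3159661889076233), (0.10461435467004776, 0.11560976505279541), 57.83542251586914) [ 0.4375 -0.3867] [ 0.5558 -0.2547]
knob 59 ((0.4551340937614441, 0.00917705800384283), 0.013712453655898571)
rack rect (own z) 1368 ((0.5354892015457153, 0.13663479685783386), (0.48301050066947937, 0.1634441763162613), 55.097503662109375)
shelf 1789 ((0.49124881625175476, -0.41541314125061035), (0.13976994156837463, 0.1901048868894577), 86.7607192993164) [ 0.3936 -0.4901] [ 0.5892 -0.3408]
```

```bash
python3 -c "
import cv2
a=cv2.imread('pics/m_top.png');b=cv2.imread('pics/m_rack.png');print(a.shape,b.shape)
import numpy as np
H=600;o=np.zeros((600,800,3),np.uint8);a=cv2.resize(a,(350,340));b=cv2.resize(b,(440,288));o[:340,:350]=a;o[:288,355:795]=b;cv2.imwrite('pics/mm.png',o)"
```

```text
(440, 448, 3) (510, 780, 3)
```

View pics/mm.png

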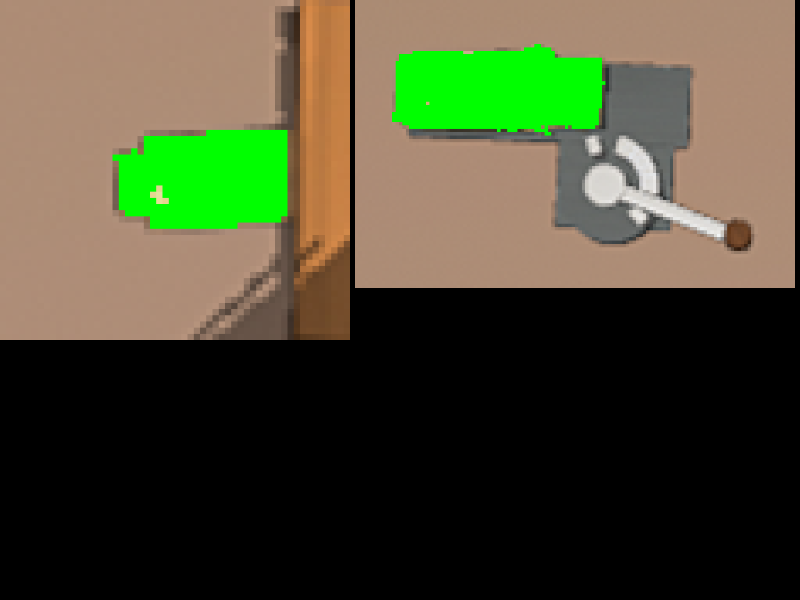

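```bash
cat > go.py <<'E'
import sys
from h import *
# usage: go.py x y z yaw  -> deltas
def go(x,y,z,yaw=None):
    s,Rt=toolframe(); d=np.array([x,y,z])-s["tcp_pos"]; t=Rt.T@d
    w=s["eef_rot"][2]; turn=0 if yaw is None else -np.radians((yaw-w+180)%360-180)
    print("tx %.4f ty %.4f tz %.4f turn %.4f | dist %.3f rows>=%.1f  t=%.2f w=%.4f j=%s"%(*t,turn,np.linalg.norm(d),max(np.linalg.norm(d)/.05,abs(turn)/.15),s["time_s"],s["gripper_width"],np.round(s["joints"],1)))
if __name__=="__main__": go(*map(float,sys.argv[1:]))
E
python3 go.py .492 -.30 .15 -91.5;python3 go.py .492 -.30 .15 88.5
```

```text
tx 0.3097 ty 0.0931 tz 0.1886 turn 2.0527 | dist 0.374 rows>=13.7  t=0.15 w=0.0877 j=[-47.4  20.6   0.6  -0.  -70.1 -16.5]
tx 0.3097 ty 0.0931 tz 0.1886 turn -1.0889 | dist 0.374 rows>=7.5  t=0.15 w=0.0877 j=[-47.4  20.6   0.6  -0.  -70.1 -16.5]
```

Emit:
{"op": "apply_moves", "data": {
  "deltas": [
    {"tx": 0.02,"tz": 0.03,"turn": 0.15},
    {"tx": 0.04,"tz": 0.06,"turn": 0.15}
  ]
}}

```text
invalid input at $.deltas[0]: expected keys tx, ty, tz, turn, gripper
```

```bash
python3 go.py .492 -.30 .15 -91.5;python3 go.py .492 -.30 .15 88.5
```

```text
tx 0.3097 ty 0.0931 tz 0.1886 turn 2.0527 | dist 0.374 rows>=13.7  t=0.15 w=0.0877 j=[-47.4  20.6   0.6  -0.  -70.1 -16.5]
tx 0.3097 ty 0.0931 tz 0.1886 turn -1.0889 | dist 0.374 rows>=7.5  t=0.15 w=0.0877 j=[-47.4  20.6   0.6  -0.  -70.1 -16.5]
```

All keys are needed.

Emit:
{"op": "apply_moves", "data": {
  "deltas": [
    {"tx": 0.02,"ty": 0,"tz": 0.03,"turn": 0.15,"gripper": 0.0875},
    {"tx": 0.05,"ty": 0,"tz": 0.06,"turn": 0.15,"gripper": 0.0875}
  ]
}}

```text
time_s: 0.35
tcp_pos: [0.3146, -0.5298, 0.2423]
eef_rot: [-89.9, 0.1, 17.1]
contact_force: [2.1, 0.0, 0.9]
gripper_width: 0.0871
```

```bash
python3 go.py .492 -.30 .15 -91.5;python3 go.py .492 -.30 .15 88.5
```

```text
tx 0.2372 ty 0.0923 tz 0.1674 turn 1.8953 | dist 0.305 rows>=12.6  t=0.35 w=0.0871 j=[-41.2  15.2  -7.2  -0.  -67.8 -31.7]
tx 0.2372 ty 0.0923 tz 0.1674 turn -1.2463 | dist 0.305 rows>=8.3  t=0.35 w=0.0871 j=[-41.2  15.2  -7.2  -0.  -67.8 -31.7]
```

Emit:
{"op": "apply_moves", "data": {
  "deltas": [
    {"tx": 0.045,"ty": 0.0,"tz": 0.03,"turn": -0.145,"gripper": 0.0875},
    {"tx": 0.09,"ty": 0.0,"tz": 0.06,"turn": -0.29,"gripper": 0.0875},
    {"tx": 0.13,"ty": 0.0,"tz": 0.09,"turn": -0.435,"gripper": 0.0875},
    {"tx": 0.17,"ty": 0.02,"tz": 0.12,"turn": -0.58,"gripper": 0.0875},
    {"tx": 0.21,"ty": 0.04,"tz": 0.145,"turn": -0.725,"gripper": 0.0875}
  ]
}}

```text
time_s: 0.85
tcp_pos: [0.4658, -0.336, 0.2089]
eef_rot: [-90.1, -0.0, 59.4]
contact_force: [0.4, -0.9, -1.2]
gripper_width: 0.0874
```

```bash
python3 go.py .492 -.30 .15 88.5
```

```text
tx 0.0443 ty 0.0589 tz -0.0041 turn -0.5076 | dist 0.074 rows>=3.4  t=0.85 w=0.0874 j=[-16.3  12.5 -15.3   0.  -62.1 -14.3]
```

Emit:
{"op": "apply_moves", "data": {
  "deltas": [
    {"tx": 0.015,"ty": 0.01,"tz": -0.001,"turn": -0.14,"gripper": 0.0875},
    {"tx": 0.03,"ty": 0.02,"tz": -0.002,"turn": -0.28,"gripper": 0.0875},
    {"tx": 0.044,"ty": 0.04,"tz": -0.004,"turn": -0.42,"gripper": 0.0875},
    {"tx": 0.044,"ty": 0.05,"tz": -0.004,"turn": -0.508,"gripper": 0.0875},
    {"tx": 0.044,"ty": 0.05,"tz": -0.004,"turn": -0.508,"gripper": 0.0875}
  ]
}}

```text
time_s: 1.35
tcp_pos: [0.4899, -0.3013, 0.1566]
eef_rot: [-89.8, -0.1, 88.3]
contact_force: [0.1, -0.3, -0.1]
gripper_width: 0.0872
```

```bash
cat > w.py <<'E'
from h import *
import sys
s=r.get_state();p,d=capture("wrist");np.savez(sys.argv[1]+".npz",p=p,d=d,pos=s["tcp_pos"],rot=s["eef_rot"]);cv2.imwrite("pics/"+sys.argv[1]+".png",p[:,:,::-1]);print(s["tcp_pos"],s["eef_rot"],s["time_s"])
E
python3 w.py w1
```

```text
[ 0.48993714 -0.30125023  0.1565619 ] [-8.98117339e+01 -5.84703488e-02  8.82721423e+01] 1.35
```

View pics/w1.png

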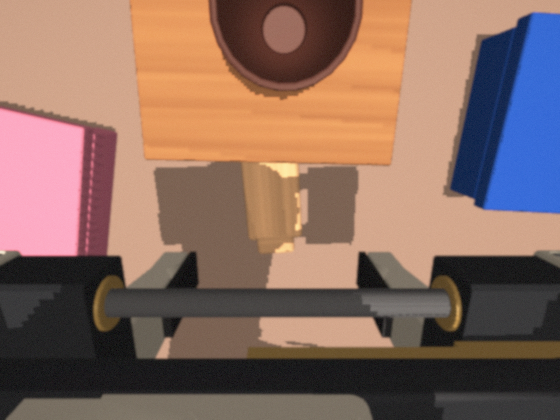

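Run:
```python
from h import *
z=np.load("w1.npz");s=dict(tcp_pos=z["pos"],eef_rot=z["rot"])
print(proj("wrist",[[.492,-.255,.016],[.492,-.30,.016],[.492,-.345,.016]],s))
print(onplane("wrist",[[246,163],[298,163],[251,238],[297,238],[275,251],[260,251],[293,249]],.016,s))
print(onplane("wrist",[[150,160],[390,164]],.055,s))
C=cloud("wrist",z["d"],s);print(C[200,270],C[300,150],C[230,225],C[230,400],C[150,270])
```

```text
[[275.30321923 253.89954535]
 [273.69551431 209.10005638]
 [271.93972635 160.17416041]]
[[ 0.5150986  -0.34325195  0.016     ]
 [ 0.46895634 -0.34176783  0.016     ]
 [ 0.51457886 -0.27217079  0.016     ]
 [ 0.47079943 -0.27070985  0.016     ]
 [ 0.49219197 -0.25803856  0.016     ]
 [ 0.50664644 -0.2585242   0.016     ]
 [ 0.47480174 -0.25953631  0.016     ]]
[[ 0.58420234 -0.35274155  0.055     ]
 [ 0.40103167 -0.34381308  0.055     ]]
[ 0.49509563 -0.30875244  0.01587968] [ 0.52382088 -0.33227338  0.22092857] [ 5.41622566e-01 -2.75371237e-01 -3.84730520e-04] [ 3.66780097e-01 -2.69792290e-01  2.73594403e-04] [ 0.4926264  -0.35721296  0.05395466]
```

Emit:
{"op": "apply_moves", "data": {
  "deltas": [
    {"tx": 0.01,"ty": 0.04,"tz": -0.002,"turn": 0,"gripper": 0.0875},
    {"tx": 0.013,"ty": 0.08,"tz": -0.002,"turn": 0,"gripper": 0.0875},
    {"tx": 0.013,"ty": 0.11,"tz": -0.002,"turn": 0,"gripper": 0.0875},
    {"tx": 0.013,"ty": 0.125,"tz": -0.002,"turn": 0,"gripper": 0.0875},
    {"tx": 0.013,"ty": 0.13,"tz": -0.002,"turn": 0,"gripper": 0.0875}
  ],
  "newtons": 20
}}

```text
time_s: 1.9
tcp_pos: [0.4924, -0.2893, 0.0272]
eef_rot: [-89.9, -0.0, 88.0]
contact_force: [-0.1, -0.5, 0.7]
gripper_width: 0.0877
```

```bash
python3 go.py .492 -.288 .021 88.5
```

```text
tx 0.0013 ty 0.0062 tz 0.0004 turn -0.0089 | dist 0.006 rows>=0.1  t=1.90 w=0.0877 j=[-10.8  24.1 -26.7  -0.  -39.3   8.8]
```

Emit:
{"op": "apply_moves", "data": {
  "deltas": [
    {"tx": 0.001,"ty": 0.005,"tz": 0,"turn": 0,"gripper": 0.06},
    {"tx": 0.001,"ty": 0.005,"tz": 0,"turn": 0,"gripper": 0.045},
    {"tx": 0.001,"ty": 0.005,"tz": 0,"turn": 0,"gripper": 0.04},
    {"tx": 0.001,"ty": 0.005,"tz": 0,"turn": 0,"gripper": 0.04}
  ],
  "newtons": 20
}}

```text
time_s: 2.3
tcp_pos: [0.4939, -0.2883, 0.0244]
eef_rot: [-90.1, 0.0, 88.2]
contact_force: [-0.2, 0.1, 0.1]
gripper_width: 0.061
```

Emit:
{"op": "apply_moves", "data": {
  "deltas": [
    {"tx": 0,"ty": 0,"tz": 0,"turn": 0,"gripper": 0.04},
    {"tx": 0,"ty": 0,"tz": 0,"turn": 0,"gripper": 0.04},
    {"tx": 0,"ty": 0,"tz": 0,"turn": 0,"gripper": 0.04}
  ],
  "newtons": 20
}}

```text
time_s: 2.6
tcp_pos: [0.4936, -0.2883, 0.0241]
eef_rot: [-90.1, 0.0, 88.2]
contact_force: [-1.1, 1.7, 6.8]
gripper_width: 0.0521
```

Emit:
{"op": "apply_moves", "data": {
  "deltas": [
    {"tx": 0.01,"ty": -0.001,"tz": 0,"turn": 0,"gripper": 0.04},
    {"tx": 0.03,"ty": -0.001,"tz": 0,"turn": 0,"gripper": 0.04},
    {"tx": 0.06,"ty": -0.001,"tz": 0,"turn": 0,"gripper": 0.04},
    {"tx": 0.09,"ty": -0.001,"tz": -0.001,"turn": 0,"gripper": 0.04},
    {"tx": 0.12,"ty": -0.001,"tz": -0.001,"turn": 0,"gripper": 0.04}
  ],
  "newtons": 20
}}

```text
time_s: 3.1
tcp_pos: [0.4977, -0.1669, 0.0242]
eef_rot: [-90.0, -0.0, 88.1]
contact_force: [0.3, 0.5, -1.0]
gripper_width: 0.0525
```

Emit:
{"op": "apply_moves", "data": {
  "deltas": [
    {"tx": 0.02,"ty": 0,"tz": 0,"turn": 0,"gripper": 0.04},
    {"tx": 0.035,"ty": 0,"tz": 0,"turn": 0,"gripper": 0.04},
    {"tx": 0.035,"ty": 0,"tz": 0,"turn": 0,"gripper": 0.04}
  ],
  "newtons": 20
}}

```text
time_s: 3.4
tcp_pos: [0.499, -0.1314, 0.0243]
eef_rot: [-90.0, -0.0, 88.3]
contact_force: [0.2, -0.1, -0.5]
gripper_width: 0.0527
```

```bash
python3 w.py w2
```

```text
[ 0.49902546 -0.13138711  0.02431357] [-8.99884357e+01 -1.26826530e-02  8.82825651e+01] 3.4
```

View pics/w2.png

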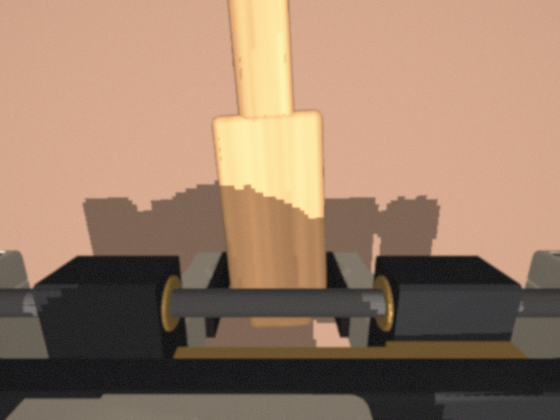

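Emit:
{"op": "apply_moves", "data": {
  "deltas": [
    {"tx": 0,"ty": 0.001,"tz": 0,"turn": 0,"gripper": 0.06},
    {"tx": 0,"ty": 0.001,"tz": 0,"turn": 0,"gripper": 0.08},
    {"tx": 0,"ty": 0.001,"tz": 0,"turn": 0,"gripper": 0.0875},
    {"tx": 0,"ty": 0.001,"tz": 0,"turn": 0,"gripper": 0.0875}
  ]
}}

```text
time_s: 3.85
tcp_pos: [0.4991, -0.1338, 0.0233]
eef_rot: [-90.0, 0.0, 88.1]
contact_force: [-0.0, 0.6, 0.2]
gripper_width: 0.0783
```

Emit:
{"op": "apply_moves", "data": {
  "deltas": [
    {"tx": 0,"ty": -0.03,"tz": 0,"turn": 0,"gripper": 0.0875},
    {"tx": -0.02,"ty": -0.07,"tz": 0,"turn": 0,"gripper": 0.0875},
    {"tx": -0.04,"ty": -0.11,"tz": 0,"turn": 0,"gripper": 0.0875},
    {"tx": -0.06,"ty": -0.12,"tz": 0,"turn": 0,"gripper": 0.0875},
    {"tx": -0.06,"ty": -0.12,"tz": 0,"turn": 0,"gripper": 0.0875}
  ]
}}

```text
time_s: 4.35
tcp_pos: [0.4983, -0.1951, 0.1458]
eef_rot: [-90.3, 0.0, 88.1]
contact_force: [-1.2, 0.1, -1.3]
gripper_width: 0.0878
```

```bash
python3 w.py w3
python3 - <<'E'
from h import *
p,d=capture("top");np.savez("top1.npz",p=p,d=d);cv2.imwrite("pics/top1.png",p[:,:,::-1])
E
```

```text
[ 0.49833744 -0.19513306  0.14577348] [-9.02632622e+01  2.00416355e-02  8.80506231e+01] 4.35
```

View pics/w3.png

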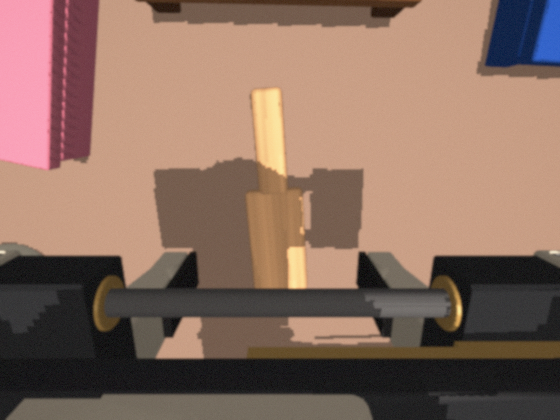

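View pics/top1.png

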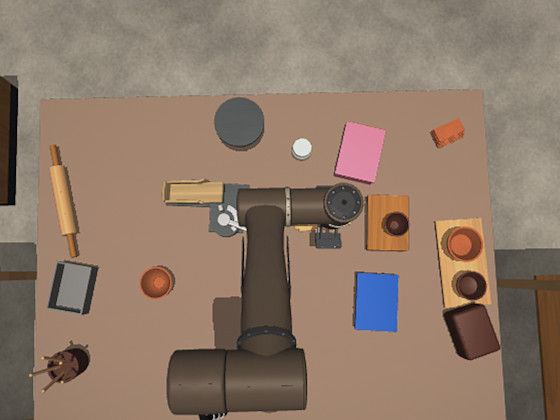

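```bash
cat > e.py <<'E'
from c import *
print("-----")
z=np.load("w3.npz");s=dict(tcp_pos=z["pos"],eef_rot=z["rot"])
Q=onplane("wrist",[[252,90],[282,89],[247,193],[302,191],[261,193],[287,192]],.016,s);print(Q)
e=(Q[0]+Q[1])/2;b=(Q[2]+Q[3])/2;b2=(Q[4]+Q[5])/2;print("end",e,"shoulder",b,np.linalg.norm(b-e),"yaw",np.degrees(np.arctan2(*(b-e)[[1,0]])),"w",np.linalg.norm(Q[1]-Q[0]))
# rack from top0
p,hsv,C,w=loadc("top",(155,175,230,212))
m=comp(w&(hsv[...,1]>80)&(hsv[...,0]>12)&(hsv[...,0]<28)&(C[...,2]>.015)&(C[...,2]<.11))
P=C[m]
# floor points: plane fit by RANSAC-ish: interior
rect=cv2.minAreaRect(P[:,:2].astype(np.float32));print("rack",rect)
for v in range(178,212,2):
    uu=np.nonzero(m[v])[0]
    if len(uu): print(v,uu.min(),uu.max(),C[v,uu.min()],C[v,uu.max()])
for u in range(164,226,4):
    vv=np.nonzero(m[:,u])[0]
    if len(vv): print(u,vv.min(),vv.max(),C[vv.min(),u],C[vv.max(),u])
# post
p,hsv,C,w=loadc("top",(215,205,240,230))
vis=p[160:260,150:290];print()
m=comp(w&(C[...,2]>.108)&(C[...,2]<.13)&(hsv[...,2]>150));v,u=np.nonzero(m);Z=np.median(C[...,2][m]);print("post",m.sum(),Z,cv2.minEnclosingCircle(onplane("top",np.c_[u,v],Z)[:,:2].astype(np.float32)))
cv2.imwrite("pics/rackbig.png",cv2.resize(p[172:246,155:285,::-1],(780,444),interpolation=cv2.INTER_CUBIC))
z=np.load("scene0.npz")["p"];cv2.imwrite("pics/rackbig2.png",cv2.resize(z[185:255,275:405,::-1],(780,420),interpolation=cv2.INTER_CUBIC))
E
python3 e.py
```

```text
top paddle n 383 rect ((0.4925832450389862, -0.3015742599964142), (0.09468953311443329, 0.0525771863758564), 88.48682403564453) [ 0.4658 -0.3496] [ 0.5187 -0.2546]
scene paddle n 712 rect ((0.5061184763908386, -0.3159661889076233), (0.10461435467004776, 0.11560976505279541), 57.83542251586914) [ 0.4375 -0.3867] [ 0.5558 -0.2547]
knob 59 ((0.4551340937614441, 0.00917705800384283), 0.013712453655898571)
rack rect (own z) 1368 ((0.5354892015457153, 0.13663479685783386), (0.48301050066947937, 0.1634441763162613), 55.097503662109375)
shelf 1789 ((0.49124881625175476, -0.41541314125061035), (0.13976994156837463, 0.1901048868894577), 86.7607192993164) [ 0.3936 -0.4901] [ 0.5892 -0.3408]
-----
[[ 0.5148 -0.2967  0.016 ]
 [ 0.4908 -0.2966  0.016 ]
 [ 0.5241 -0.2126  0.016 ]
 [ 0.4758 -0.2127  0.016 ]
 [ 0.5118 -0.2121  0.016 ]
 [ 0.489  -0.2122  0.016 ]]
end [ 0.5028 -0.2967  0.016 ] shoulder [ 0.5    -0.2126  0.016 ] 0.08407633026959735 yaw 91.92448352035427 w 0.024059559972400522
rack ((0.6120488047599792, 0.24770492315292358), (0.21294179558753967, 0.0859062522649765), 88.11172485351562)
1
[... 1072 characters left out ...]
 ] [0.5774 0.2874 0.061 ]
184 181 202 [0.6489 0.2725 0.0646] [0.5779 0.2747 0.0554]
188 180 202 [0.6497 0.257  0.0766] [0.5765 0.2599 0.0629]
192 180 203 [0.6486 0.2428 0.0808] [0.5792 0.2534 0.0162]
196 180 203 [0.647  0.2283 0.0879] [0.5788 0.2394 0.0162]
200 179 202 [0.6502 0.215  0.0868] [0.5701 0.2142 0.1   ]
204 178 203 [0.6531 0.2013 0.088 ] [0.5686 0.2029 0.0844]
208 180 201 [0.651  0.1912 0.0606] [0.5752 0.1895 0.0831]
212 182 202 [0.642  0.1766 0.0701] [0.5811 0.1837 0.0152]
216 182 202 [0.6412 0.1628 0.0724] [0.5785 0.1682 0.0306]
220 182 202 [0.6367 0.147  0.0953] [0.5799 0.1555 0.018 ]

post 156 0.11366232271857712 ((0.502652645111084, 0.11783859133720398), 0.038651254028081894)
```

View pics/rackbig.png

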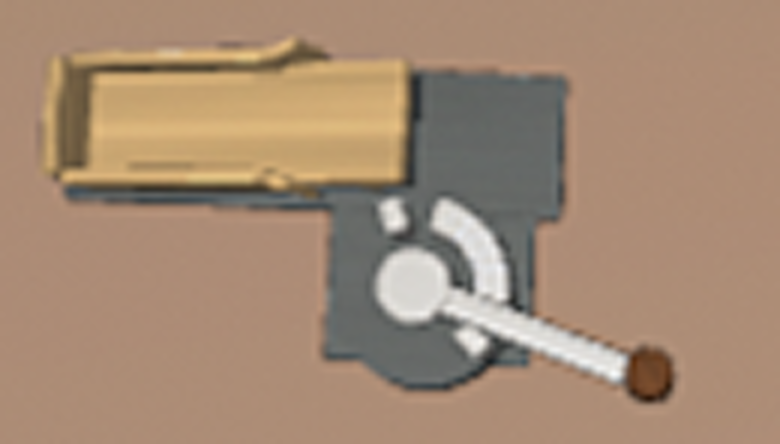

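View pics/rackbig2.png

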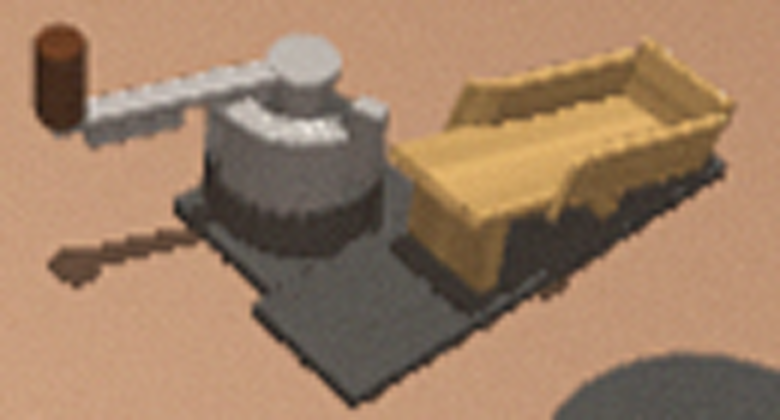

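Run:
```python
from h import *
np.set_printoptions(precision=4,suppress=True)
f=lambda x,y,z: onplane("top",[[155+x/6-.42,172+y/6-.42]],z)[0]  # resize half-pixel
A=f(408,62,.088);B=f(403,186,.088);print("upper corners",A,B,np.linalg.norm(A-B))
S1=f(45,56,.056);S2=f(42,178,.056);print("stop back",S1,S2)
Pv=f(413,286,.118);print("pivot",Pv)
kn=np.array([.4551,.0092]);v=kn-Pv[:2];print("arm",np.linalg.norm(v),np.degrees(np.arctan2(v[1],v[0]))-160)
m=(A+B)/2;ms=(S1+S2)/2;dd=(ms-m)[:2];print("axis",np.degrees(np.arctan2(dd[1],dd[0])),np.linalg.norm(dd))
n=(A-B)[:2];print("edge perp",np.degrees(np.arctan2(n[1],n[0]))+90)
for th in (86,87,88,89):
    t=np.radians(th);x=np.array([np.cos(t),np.sin(t)]);y=np.array([-x[1],x[0]])
    o1=m[:2]+.188*x; o2=Pv[:2]+.201*x-.095*y; o3=kn+ (.201+.1316)*x-(.095+.0479)*y
    print(th,o1,o2,o3)
```

```text
upper corners [0.6381 0.139  0.088 ] [0.568 0.143 0.088] 0.07024432607928184
stop back [0.6527 0.3489 0.056 ] [0.5824 0.351  0.056 ]
pivot [0.5085 0.1357 0.118 ]
arm 0.13727466312433023 -272.87329363362926
axis 86.03335516000196 0.20942649883371725
edge perp 86.76308067234635
86 [0.6162 0.3286] [0.6172 0.3296] [0.6209 0.331 ]
87 [0.6129 0.3288] [0.6138 0.3314] [0.6152 0.3339]
88 [0.6096 0.3289] [0.6104 0.3332] [0.6095 0.3366]
89 [0.6063 0.329 ] [0.607 0.335] [0.6038 0.3393]
```

Emit:
{"op": "apply_moves", "data": {
  "deltas": [
    {"tx": 0.04,"ty": -0.03,"tz": -0.01,"turn": 0,"gripper": 0.0875},
    {"tx": 0.08,"ty": -0.06,"tz": -0.02,"turn": 0,"gripper": 0.0875},
    {"tx": 0.12,"ty": -0.08,"tz": -0.03,"turn": 0,"gripper": 0.0875},
    {"tx": 0.165,"ty": -0.1,"tz": -0.04,"turn": 0,"gripper": 0.0875},
    {"tx": 0.21,"ty": -0.12,"tz": -0.05,"turn": 0,"gripper": 0.0875}
  ]
}}

```text
time_s: 4.95
tcp_pos: [0.5533, 0.0169, 0.2628]
eef_rot: [-89.9, 0.0, 88.2]
contact_force: [2.1, 0.0, 0.6]
gripper_width: 0.0872
```

Emit:
{"op": "apply_moves", "data": {
  "deltas": [
    {"tx": 0.045,"ty": 0,"tz": -0.01,"turn": 0,"gripper": 0.0875},
    {"tx": 0.09,"ty": 0,"tz": -0.02,"turn": 0,"gripper": 0.0875},
    {"tx": 0.135,"ty": 0,"tz": -0.03,"turn": 0,"gripper": 0.0875},
    {"tx": 0.18,"ty": 0,"tz": -0.04,"turn": 0,"gripper": 0.0875},
    {"tx": 0.22,"ty": 0,"tz": -0.05,"turn": 0,"gripper": 0.0875}
  ]
}}

```text
time_s: 5.45
tcp_pos: [0.6101, 0.2358, 0.2613]
eef_rot: [-89.9, 0.1, 88.2]
contact_force: [1.1, 0.1, -0.1]
gripper_width: 0.0876
```

Emit:
{"op": "apply_moves", "data": {
  "deltas": [
    {"tx": 0.02,"ty": 0,"tz": 0,"turn": 0,"gripper": 0.0875},
    {"tx": 0.02,"ty": 0,"tz": 0,"turn": 0,"gripper": 0.0875}
  ]
}}

```text
time_s: 5.65
tcp_pos: [0.6106, 0.2558, 0.2605]
eef_rot: [-89.8, 0.1, 88.3]
contact_force: [-0.7, -0.5, -1.2]
gripper_width: 0.0878
```

```bash
python3 w.py w4
```

```text
[0.61056693 0.25579273 0.26051736] [-89.82983847   0.11388702  88.33177001] 5.65
```

View pics/w4.png

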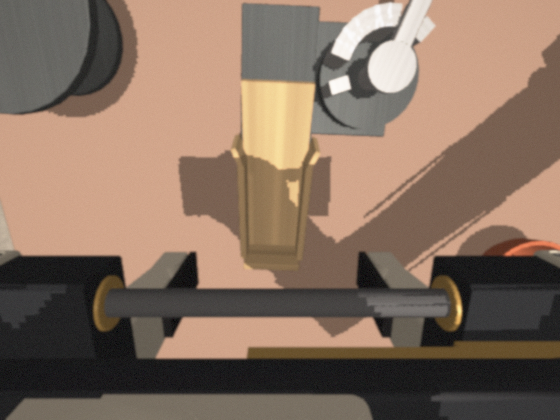

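Run:
```python
import cv2
p=cv2.imread("pics/w4.png");cv2.imwrite("pics/w4z.png",cv2.resize(p[70:275,215:345],(520,820),interpolation=cv2.INTER_CUBIC)[0:600] )
a=cv2.resize(p[70:170,225:425],(800,400),interpolation=cv2.INTER_CUBIC)
b=cv2.resize(p[225:275,225:425],(800,200),interpolation=cv2.INTER_CUBIC)
import numpy as np
cv2.imwrite("pics/w4z.png",np.vstack([a,b]))
```

```text
(no output)
```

View pics/w4z.png

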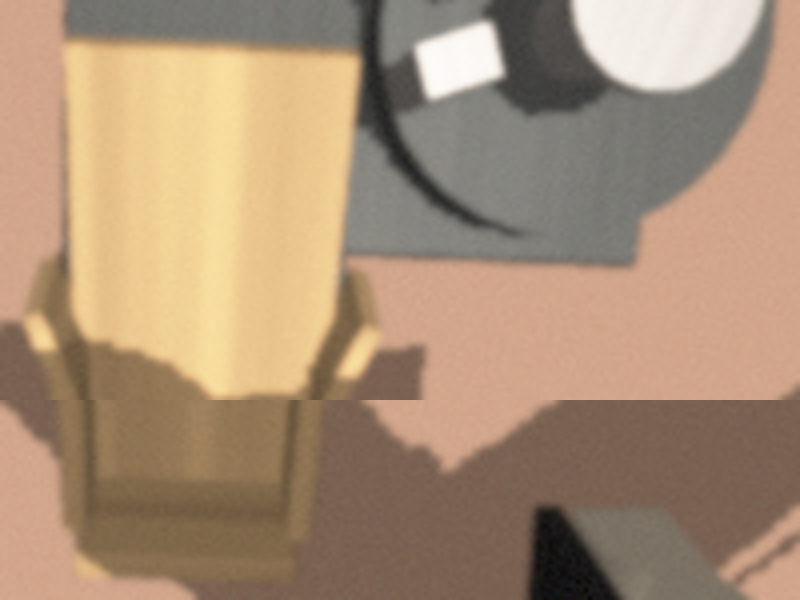

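Run:
```python
from h import *
np.set_printoptions(precision=4,suppress=True)
z=np.load("w4.npz");s=dict(tcp_pos=z["pos"],eef_rot=z["rot"])
f=lambda u,v,zz: onplane("wrist",[[u,v]],zz,s)[0]
A=f(241.2,80,.088);B=f(315.5,82.5,.088);print("upper",A,B,np.linalg.norm(A-B))
F1=f(247,246,.02);F2=f(297,246,.02);print("floor/stop",F1,F2)
T1=f(246.2,253.7,.056);T2=f(298.2,253.7,.056);print("stop top in",T1,T2)
print("back",f(246,261,.056),f(246,268,.056))
m=((A+B)/2)[:2];q=((F1+F2)/2)[:2];t=((T1+T2)/2)[:2]
for x in(q,t): d=x-m;print(np.degrees(np.arctan2(d[1],d[0])),np.linalg.norm(d))
n=(A-B)[:2];print("edge",np.degrees(np.arctan2(n[1],n[0]))+90,"m",m)
C=cloud("wrist",z["d"],s);W=np.median(C[40:70,385:400,2]);print("post z",W)
P=f(391.5,66,W);print("pivot",P)
for th in(86.5,87,87.5):
    a=np.radians(th);x=np.array([np.cos(a),np.sin(a)]);y=np.array([-x[1],x[0]]);print(th,"origin",m+.188*x,P[:2]+.201*x-.095*y)
for v in range(85,268,12): print(v,C[v,272])
```

```text
upper [0.6389 0.1413 0.088 ] [0.5705 0.1455 0.088 ] 0.06853086422577748
floor/stop [0.6505 0.3327 0.02  ] [0.5855 0.3348 0.02  ]
stop top in [0.648 0.328 0.056] [0.5864 0.33   0.056 ]
back [0.6488 0.3374 0.056 ] [0.6493 0.3466 0.056 ]
86.00295006207313 0.19085632877315267
86.14438970065609 0.18602781072982966
edge 86.49472718706133 m [0.6047 0.1434]
post z 0.11390873103729882
pivot [0.5101 0.1374 0.1139]
86.5 origin [0.6162 0.331 ] [0.6172 0.3322]
87 origin [0.6145 0.3311] [0.6155 0.3331]
87.5 origin [0.6129 0.3312] [0.6138 0.334 ]
85 [0.6107 0.1464 0.0874]
97 [0.6111 0.1565 0.0834]
109 [0.6115 0.1671 0.0791]
121 [0.612  0.1783 0.0749]
133 [0.6124 0.1899 0.0715]
145 [0.6129 0.2021 0.0675]
157 [0.6134 0.2151 0.0612]
169 [0.6139 0.2284 0.0573]
181 [0.6145 0.2428 0.0511]
193 [0.6151 0.2578 0.0457]
205 [0.6157 0.2732 0.0413]
217 [0.6163 0.2903 0.0337]
229 [0.617  0.3074 0.0288]
241 [0.6178 0.3269 0.0199]
253 [0.618  0.3369 0.0356]
265 [0.6181 0.3456 0.0519]
```

```bash
python3 go.py .5015 -.2517 .13 91.7
```

```text
tx -0.5088 ty 0.1323 tz 0.0934 turn -0.0596 | dist 0.534 rows>=10.7  t=5.70 w=0.0875 j=[ 39.5  18.8   0.5  -0.  -71.8 -41.2]
```

Emit:
{"op": "apply_moves", "data": {
  "deltas": [
    {"tx": -0.04,"ty": 0,"tz": 0.01,"turn": -0.01,"gripper": 0.0875},
    {"tx": -0.085,"ty": 0.0,"tz": 0.02,"turn": -0.02,"gripper": 0.0875},
    {"tx": -0.13,"ty": 0.0,"tz": 0.03,"turn": -0.04,"gripper": 0.0875},
    {"tx": -0.175,"ty": 0.01,"tz": 0.04,"turn": -0.06,"gripper": 0.0875},
    {"tx": -0.22,"ty": 0.02,"tz": 0.05,"turn": -0.06,"gripper": 0.0875}
  ]
}}

```text
time_s: 6.2
tcp_pos: [0.5529, 0.0321, 0.243]
eef_rot: [-90.0, -0.0, 91.6]
contact_force: [1.3, -0.0, 0.9]
gripper_width: 0.0877
```

Emit:
{"op": "apply_moves", "data": {
  "deltas": [
    {"tx": -0.045,"ty": 0.01,"tz": 0.01,"turn": 0,"gripper": 0.0875},
    {"tx": -0.09,"ty": 0.02,"tz": 0.02,"turn": 0,"gripper": 0.0875},
    {"tx": -0.135,"ty": 0.03,"tz": 0.03,"turn": 0,"gripper": 0.0875},
    {"tx": -0.18,"ty": 0.05,"tz": 0.035,"turn": 0,"gripper": 0.0875},
    {"tx": -0.225,"ty": 0.07,"tz": 0.04,"turn": 0,"gripper": 0.0875}
  ]
}}

```text
time_s: 6.7
tcp_pos: [0.5192, -0.1937, 0.1731]
eef_rot: [-90.1, 0.0, 91.6]
contact_force: [1.5, -0.3, 0.6]
gripper_width: 0.0876
```

```bash
python3 go.py .5015 -.2517 .09 91.7
```

```text
tx -0.0575 ty 0.0831 tz 0.0194 turn -0.0024 | dist 0.103 rows>=2.1  t=6.70 w=0.0876 j=[ -0.2  12.5 -20.4  -0.  -57.    1.8]
```

Emit:
{"op": "apply_moves", "data": {
  "deltas": [
    {"tx": -0.03,"ty": 0.02,"tz": 0.01,"turn": 0,"gripper": 0.0875},
    {"tx": -0.0575,"ty": 0.05,"tz": 0.0194,"turn": -0.0024,"gripper": 0.075},
    {"tx": -0.0575,"ty": 0.07,"tz": 0.0194,"turn": -0.0024,"gripper": 0.065},
    {"tx": -0.0575,"ty": 0.07,"tz": 0.0194,"turn": -0.0024,"gripper": 0.06}
  ]
}}

```text
time_s: 7.1
tcp_pos: [0.4993, -0.2503, 0.1003]
eef_rot: [-89.7, -0.1, 91.5]
contact_force: [0.2, 0.4, 0.1]
gripper_width: 0.0688
```

```bash
python3 w.py w5;  python3 go.py .5015 -.2517 .023 91.7
```

```text
[ 0.49926437 -0.25034843  0.10028456] [-8.96633971e+01 -8.37850007e-02  9.15421595e+01] 7.1
tx -0.0017 ty 0.0792 tz -0.0008 turn -0.0010 | dist 0.079 rows>=1.6  t=7.15 w=0.0652 j=[ -6.5  17.6 -24.2  -0.  -48.4   8.1]
```

View pics/w5.png

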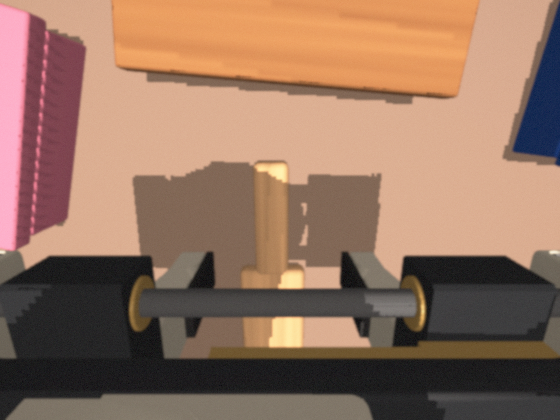

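Emit:
{"op": "apply_moves", "data": {
  "deltas": [
    {"tx": -0.001,"ty": 0.03,"tz": -0.001,"turn": 0,"gripper": 0.06},
    {"tx": -0.0015,"ty": 0.06,"tz": -0.001,"turn": 0,"gripper": 0.06},
    {"tx": -0.0015,"ty": 0.075,"tz": -0.001,"turn": 0,"gripper": 0.06},
    {"tx": -0.0015,"ty": 0.0775,"tz": -0.001,"turn": 0,"gripper": 0.045},
    {"tx": -0.0015,"ty": 0.0775,"tz": -0.001,"turn": 0,"gripper": 0.035}
  ],
  "newtons": 40
}}

```text
time_s: 7.65
tcp_pos: [0.5048, -0.2507, 0.0268]
eef_rot: [-90.1, 0.0, 91.8]
contact_force: [0.8, 0.0, 0.6]
gripper_width: 0.0488
```

Emit:
{"op": "apply_moves", "data": {
  "deltas": [
    {"tx": 0,"ty": 0,"tz": 0,"turn": 0,"gripper": 0.02},
    {"tx": 0,"ty": 0,"tz": 0,"turn": 0,"gripper": 0.01},
    {"tx": 0,"ty": 0,"tz": 0,"turn": 0,"gripper": 0.01},
    {"tx": 0,"ty": 0,"tz": 0,"turn": 0,"gripper": 0.01},
    {"tx": 0,"ty": 0,"tz": 0,"turn": 0,"gripper": 0.01}
  ],
  "newtons": 40
}}

```text
time_s: 8.15
tcp_pos: [0.5045, -0.251, 0.0267]
eef_rot: [-90.1, 0.0, 91.8]
contact_force: [-0.7, 1.5, 5.7]
gripper_width: 0.0252
```

Emit:
{"op": "apply_moves", "data": {
  "deltas": [
    {"tx": 0,"ty": 0,"tz": 0,"turn": 0,"gripper": 0.035},
    {"tx": 0,"ty": 0,"tz": 0,"turn": 0,"gripper": 0.035},
    {"tx": 0,"ty": 0.004,"tz": 0.001,"turn": 0,"gripper": 0.035},
    {"tx": 0,"ty": 0.004,"tz": 0.001,"turn": 0,"gripper": 0.02},
    {"tx": 0,"ty": 0.004,"tz": 0.001,"turn": 0,"gripper": 0.01}
  ],
  "newtons": 40
}}

```text
time_s: 8.65
tcp_pos: [0.5028, -0.2509, 0.0213]
eef_rot: [-90.0, -0.0, 91.7]
contact_force: [-0.2, 0.5, -1.2]
gripper_width: 0.0255
```

Emit:
{"op": "apply_moves", "data": {
  "deltas": [
    {"tx": 0,"ty": 0,"tz": 0,"turn": 0,"gripper": 0.01},
    {"tx": 0,"ty": 0,"tz": 0,"turn": 0,"gripper": 0.01},
    {"tx": 0,"ty": 0,"tz": 0,"turn": 0,"gripper": 0.01}
  ],
  "newtons": 40
}}

```text
time_s: 8.95
tcp_pos: [0.5028, -0.2509, 0.0215]
eef_rot: [-90.0, -0.0, 91.7]
contact_force: [-0.5, -0.5, -1.2]
gripper_width: 0.0253
```

Emit:
{"op": "apply_moves", "data": {
  "deltas": [
    {"tx": 0,"ty": -0.008,"tz": 0,"turn": 0,"gripper": 0.01},
    {"tx": 0,"ty": -0.02,"tz": 0,"turn": 0,"gripper": 0.01},
    {"tx": 0,"ty": -0.04,"tz": 0,"turn": 0,"gripper": 0.01},
    {"tx": 0,"ty": -0.06,"tz": 0,"turn": 0,"gripper": 0.01},
    {"tx": 0,"ty": -0.06,"tz": 0,"turn": 0,"gripper": 0.01}
  ],
  "newtons": 40
}}

```text
time_s: 9.45
tcp_pos: [0.5052, -0.2514, 0.0856]
eef_rot: [-90.3, 0.1, 91.8]
contact_force: [0.7, 0.2, -1.3]
gripper_width: 0.0255
```

```bash
cat > sc.py <<'E'
from h import *
import sys
n=sys.argv[1];x0,y0,x1,y1=map(int,sys.argv[2:6])
p,d=capture("scene");np.savez(n+".npz",p=p,d=d);q=p[y0:y1,x0:x1,::-1];k=min(800/q.shape[1],600/q.shape[0]);cv2.imwrite("pics/"+n+".png",cv2.resize(q,None,fx=k,fy=k,interpolation=cv2.INTER_CUBIC))
E
python3 sc.py s1 120 150 320 300
```

```text
(no output)
```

View pics/s1.png

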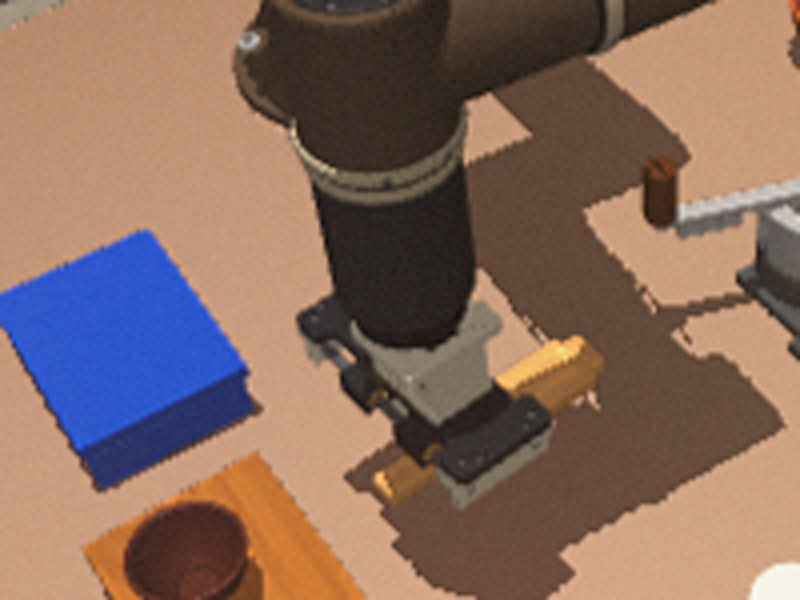

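```bash
python3 go.py .597 .0226 .18 86.3
```

```text
tx 0.2707 ty -0.0958 tz -0.1014 turn 0.0952 | dist 0.305 rows>=6.1  t=9.50 w=0.0255 j=[ -6.6  19.  -25.2   0.  -45.6   8.3]
```

Emit:
{"op": "apply_moves", "data": {
  "deltas": [
    {"tx": 0.01,"ty": -0.03,"tz": -0.01,"turn": 0.01,"gripper": 0.01},
    {"tx": 0.04,"ty": -0.06,"tz": -0.025,"turn": 0.03,"gripper": 0.01},
    {"tx": 0.075,"ty": -0.08,"tz": -0.04,"turn": 0.05,"gripper": 0.01},
    {"tx": 0.115,"ty": -0.096,"tz": -0.055,"turn": 0.07,"gripper": 0.01},
    {"tx": 0.155,"ty": -0.096,"tz": -0.07,"turn": 0.09,"gripper": 0.01}
  ],
  "newtons": 45
}}

```text
time_s: 10.0
tcp_pos: [0.5696, -0.0925, 0.1801]
eef_rot: [-90.2, -0.0, 86.5]
contact_force: [1.1, 0.1, -2.3]
gripper_width: 0.0253
```

Emit:
{"op": "apply_moves", "data": {
  "deltas": [
    {"tx": 0.04,"ty": 0,"tz": -0.01,"turn": 0.005,"gripper": 0.01},
    {"tx": 0.08,"ty": 0,"tz": -0.02,"turn": 0.005,"gripper": 0.01},
    {"tx": 0.105,"ty": 0,"tz": -0.025,"turn": 0.005,"gripper": 0.01},
    {"tx": 0.115,"ty": 0,"tz": -0.028,"turn": 0.005,"gripper": 0.01},
    {"tx": 0.115,"ty": 0,"tz": -0.028,"turn": 0.005,"gripper": 0.01}
  ]
}}

```text
time_s: 10.5
tcp_pos: [0.603, 0.0203, 0.177]
eef_rot: [-89.9, 0.0, 86.4]
contact_force: [-0.9, -0.2, -2.2]
gripper_width: 0.0248
```

```bash
python3 go.py .597 .0226 .165 86.3;python3 sc.py s2 210 100 410 250
python3 - <<'E'
from h import *
p,d=capture("top");cv2.imwrite("pics/t2.png",cv2.resize(p[160:260,150:310,::-1],(800,500),interpolation=cv2.INTER_CUBIC))
E
```

```text
tx 0.0019 ty 0.0120 tz 0.0061 turn 0.0017 | dist 0.014 rows>=0.3  t=10.50 w=0.0248 j=[ 20.5  16.8 -13.9  -0.  -59.4 -24.1]
```

View pics/s2.png

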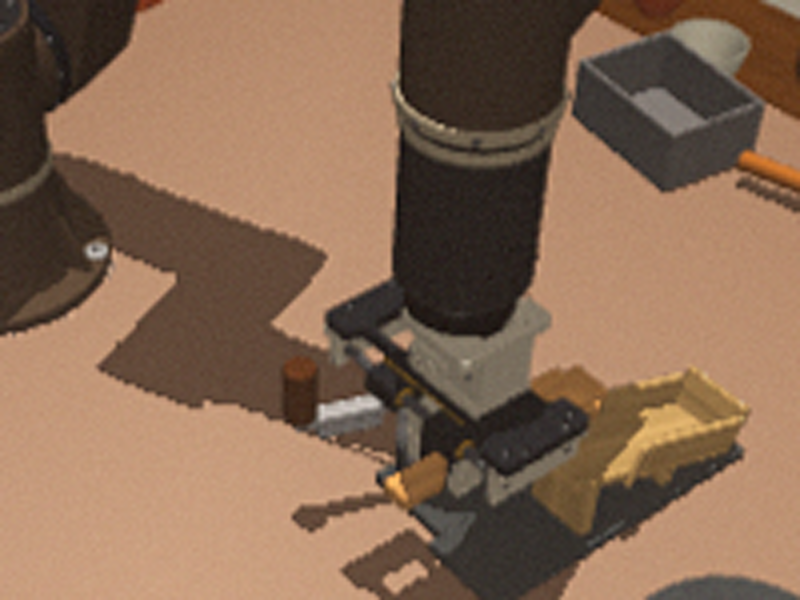

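View pics/t2.png

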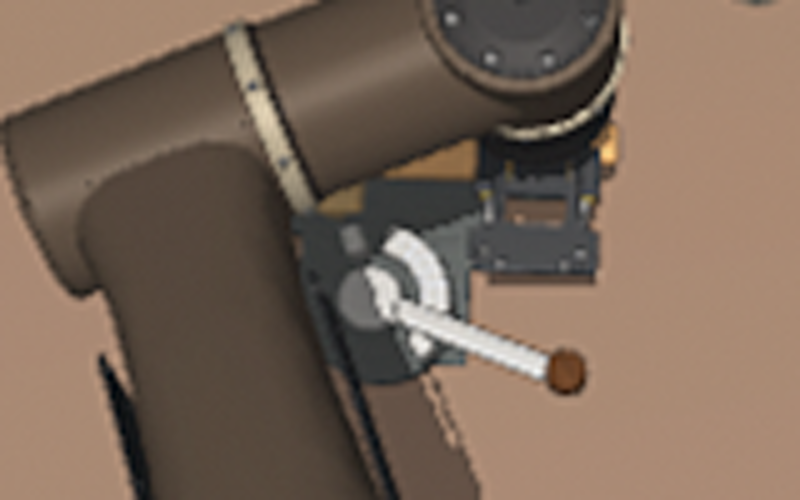

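Emit:
{"op": "apply_moves", "data": {
  "deltas": [
    {"tx": 0.001,"ty": 0.006,"tz": 0.006,"turn": 0,"gripper": 0.01},
    {"tx": 0.001,"ty": 0.012,"tz": 0.006,"turn": 0,"gripper": 0.01},
    {"tx": 0.001,"ty": 0.012,"tz": 0.006,"turn": 0,"gripper": 0.01}
  ],
  "newtons": 15
}}

```text
time_s: 10.9
tcp_pos: [0.5961, 0.0197, 0.1645]
eef_rot: [-89.9, 0.0, 86.2]
contact_force: [-1.2, -0.1, -1.2]
gripper_width: 0.0261
```

```bash
python3 w.py w6
```

```text
[0.59607297 0.01974052 0.16450468] [-8.98944714e+01  2.47949886e-02  8.62333197e+01] 10.9
```

Emit:
{"op": "apply_moves", "data": {
  "deltas": [
    {"tx": 0,"ty": 0,"tz": 0,"turn": 0,"gripper": 0.01},
    {"tx": 0,"ty": 0,"tz": 0,"turn": 0,"gripper": 0.01}
  ],
  "newtons": 7
}}

```text
time_s: 11.15
tcp_pos: [0.5975, 0.0205, 0.1659]
eef_rot: [-90.0, -0.0, 86.3]
contact_force: [0.4, -0.7, -1.8]
gripper_width: 0.0259
```

```bash
python3 w.py w7; python3 sc.py s3 210 100 410 250;python3 -c "
import cv2,numpy as np
cv2.imwrite('pics/w67.png',np.hstack([cv2.imread('pics/w6.png')[:,80:480],cv2.imread('pics/w7.png')[:,80:480]]))"
```

```text
[0.59745526 0.0205426  0.16592767] [-9.00312935e+01 -9.36505523e-03  8.62880061e+01] 11.15
```

View pics/w67.png

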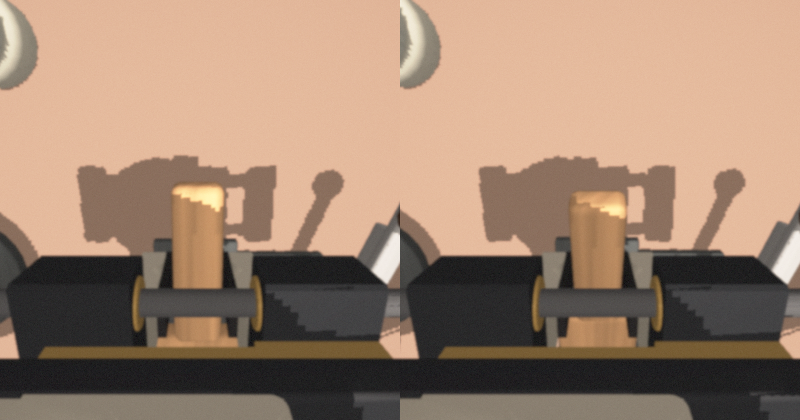

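View pics/s3.png

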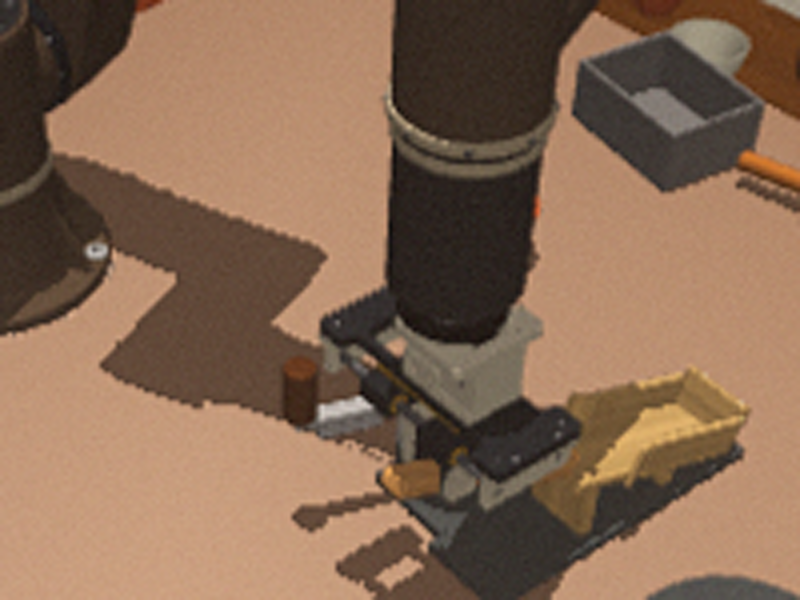

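```bash
cat > ang.py <<'E'
from h import *
import sys
z=np.load(sys.argv[1]+".npz");s=dict(tcp_pos=z["pos"],eef_rot=z["rot"]);C=cloud("wrist",z["d"],s)
h=cv2.cvtColor(z["p"],cv2.COLOR_RGB2HSV)
for v in range(180,290,8):
    print(v,np.median(C[v,266:290],axis=0).round(4))
E
python3 ang.py w6;python3 ang.py w7
```

```text
180 [ 5.932e-01 -1.900e-03 -2.000e-04]
188 [ 0.5918 -0.0268  0.1585]
196 [ 0.5926 -0.023   0.1592]
204 [ 0.5928 -0.0192  0.1597]
212 [ 0.5931 -0.0151  0.1593]
220 [ 0.5934 -0.011   0.1591]
228 [ 0.5936 -0.007   0.1592]
236 [ 0.5939 -0.0028  0.1593]
244 [0.5942 0.0014 0.1595]
252 [0.5945 0.0056 0.1592]
260 [0.5943 0.0101 0.1592]
268 [0.5951 0.0146 0.1591]
276 [0.5954 0.0191 0.1592]
284 [0.5957 0.0237 0.1591]
180 [ 5.95e-01 -7.00e-04 -4.00e-04]
188 [ 5.955e-01  7.200e-03 -4.000e-04]
196 [ 0.5934 -0.0245  0.1704]
204 [ 0.594  -0.022   0.1751]
212 [ 0.5942 -0.0189  0.1767]
220 [ 0.5945 -0.015   0.1756]
228 [ 0.5948 -0.0106  0.1735]
236 [ 0.5951 -0.0061  0.1716]
244 [ 0.5954 -0.0013  0.1696]
252 [0.5957 0.0035 0.1677]
260 [0.5961 0.0088 0.1651]
268 [0.5964 0.0143 0.1629]
276 [0.5968 0.02   0.1604]
284 [0.5972 0.0259 0.1579]
```

Emit:
{"op": "apply_moves", "data": {
  "deltas": [
    {"tx": 0.015,"ty": 0.005,"tz": 0,"turn": 0,"gripper": 0.01},
    {"tx": 0.035,"ty": 0.012,"tz": 0,"turn": 0,"gripper": 0.01},
    {"tx": 0.055,"ty": 0.019,"tz": 0,"turn": 0,"gripper": 0.01},
    {"tx": 0.075,"ty": 0.026,"tz": 0,"turn": 0,"gripper": 0.01},
    {"tx": 0.09,"ty": 0.032,"tz": 0,"turn": 0,"gripper": 0.01}
  ],
  "newtons": 8
}}

```text
time_s: 11.75
tcp_pos: [0.603, 0.1123, 0.133]
eef_rot: [-90.0, 0.0, 86.3]
contact_force: [-0.0, -0.0, -1.1]
gripper_width: 0.0259
```

```bash
python3 w.py w8; python3 ang.py w8;python3 sc.py s4 210 100 410 250
```

```text
[0.60299264 0.11230861 0.13302052] [-8.99924124e+01  2.15265450e-03  8.63432433e+01] 11.75
180 [0.6001 0.0828 0.0121]
188 [0.6005 0.0897 0.0121]
196 [0.5995 0.0672 0.1377]
204 [0.5996 0.0697 0.1422]
212 [0.5998 0.0728 0.1437]
220 [0.6001 0.0768 0.1428]
228 [0.6004 0.0811 0.1408]
236 [0.6007 0.0856 0.1388]
244 [0.601  0.0903 0.1368]
252 [0.6013 0.0953 0.1346]
260 [0.6016 0.1005 0.1323]
268 [0.6019 0.106  0.1298]
276 [0.6023 0.1118 0.1274]
284 [0.6027 0.1178 0.1248]
```

View pics/s4.png

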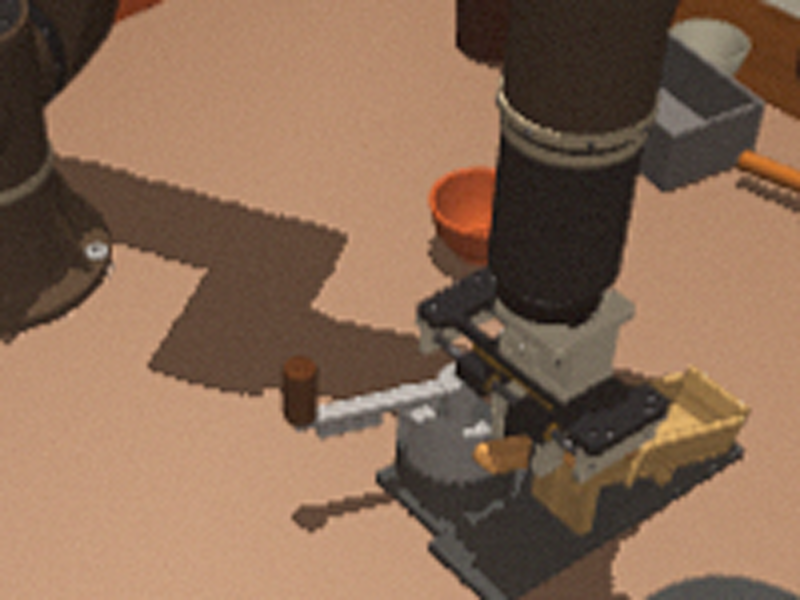

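Emit:
{"op": "apply_moves", "data": {
  "deltas": [
    {"tx": 0.015,"ty": 0.006,"tz": 0,"turn": 0,"gripper": 0.01},
    {"tx": 0.03,"ty": 0.013,"tz": 0,"turn": 0,"gripper": 0.01},
    {"tx": 0.045,"ty": 0.019,"tz": 0,"turn": 0,"gripper": 0.01},
    {"tx": 0.06,"ty": 0.026,"tz": 0,"turn": 0,"gripper": 0.01},
    {"tx": 0.065,"ty": 0.028,"tz": 0,"turn": 0,"gripper": 0.01}
  ],
  "newtons": 8
}}

```text
time_s: 12.35
tcp_pos: [0.607, 0.1769, 0.1045]
eef_rot: [-90.0, 0.0, 86.4]
contact_force: [0.2, -0.9, -0.1]
gripper_width: 0.0257
```

```bash
python3 w.py w9; python3 ang.py w9;python3 sc.py s5 210 100 410 250
```

```text
[0.60698428 0.17694662 0.10449854] [-8.99526129e+01  2.83403449e-02  8.63599356e+01] 12.35
180 [0.6038 0.1423 0.0117]
188 [0.6042 0.1484 0.0118]
196 [0.6035 0.1319 0.1093]
204 [0.6036 0.1345 0.1135]
212 [0.6039 0.1378 0.1141]
220 [0.6041 0.1419 0.1127]
228 [0.6044 0.1462 0.111 ]
236 [0.6047 0.1506 0.1094]
244 [0.605  0.1554 0.1072]
252 [0.6053 0.1604 0.1053]
260 [0.6056 0.1654 0.1032]
268 [0.6059 0.1708 0.101 ]
276 [0.6063 0.1762 0.099 ]
284 [0.6067 0.1823 0.0965]
```

View pics/s5.png

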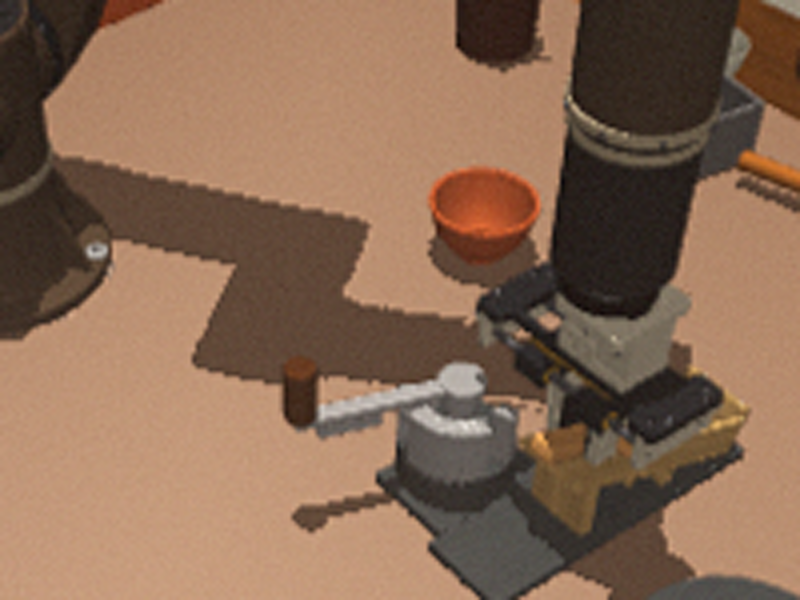

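Emit:
{"op": "apply_moves", "data": {
  "deltas": [
    {"tx": 0.005,"ty": 0.004,"tz": 0,"turn": 0,"gripper": 0.01},
    {"tx": 0.009,"ty": 0.007,"tz": 0,"turn": 0,"gripper": 0.01},
    {"tx": 0.013,"ty": 0.009,"tz": 0,"turn": 0,"gripper": 0.01},
    {"tx": 0.016,"ty": 0.0105,"tz": 0,"turn": 0,"gripper": 0.01},
    {"tx": 0.017,"ty": 0.0105,"tz": 0,"turn": 0,"gripper": 0.01}
  ],
  "newtons": 8
}}

```text
time_s: 12.95
tcp_pos: [0.6083, 0.1924, 0.095]
eef_rot: [-90.0, 0.0, 86.3]
contact_force: [-0.9, -0.1, -1.1]
gripper_width: 0.0261
```

```bash
python3 w.py w10; python3 ang.py w10
```

```text
[0.60826857 0.19241938 0.09499653] [-8.99916876e+01  5.76868959e-03  8.62979868e+01] 12.95
180 [0.6044 0.143  0.0846]
188 [0.6045 0.1455 0.0915]
196 [0.6047 0.1474 0.0992]
204 [0.6049 0.1501 0.1031]
212 [0.6051 0.1535 0.1038]
220 [0.6054 0.1577 0.1021]
228 [0.6057 0.162  0.1007]
236 [0.6059 0.1664 0.0988]
244 [0.6063 0.1713 0.0968]
252 [0.6066 0.1761 0.095 ]
260 [0.6069 0.181  0.0933]
268 [0.6067 0.1863 0.0914]
276 [0.6076 0.1919 0.0894]
284 [0.608  0.1976 0.0872]
```

Emit:
{"op": "apply_moves", "data": {
  "deltas": [
    {"tx": 0.002,"ty": 0.0008,"tz": 0,"turn": 0,"gripper": 0.01},
    {"tx": 0.004,"ty": 0.0015,"tz": 0,"turn": 0,"gripper": 0.01},
    {"tx": 0.006,"ty": 0.0022,"tz": 0,"turn": 0,"gripper": 0.01},
    {"tx": 0.007,"ty": 0.0025,"tz": 0,"turn": 0,"gripper": 0.01}
  ],
  "newtons": 8
}}

```text
time_s: 13.4
tcp_pos: [0.6079, 0.1962, 0.0928]
eef_rot: [-89.9, 0.3, 86.3]
contact_force: [0.4, -12.1, 4.4]
gripper_width: 0.026
```

```bash
python3 w.py w11; python3 ang.py w11
```

```text
[0.60787638 0.19615804 0.09279466] [-89.86393298   0.26305172  86.2587065 ] 13.4
180 [0.6039 0.1457 0.0878]
188 [0.604  0.1476 0.0972]
196 [0.6042 0.1503 0.1012]
204 [0.6045 0.1537 0.1018]
212 [0.6047 0.1577 0.1006]
220 [0.605  0.1619 0.0988]
228 [0.6053 0.1662 0.0972]
236 [0.6056 0.1706 0.0955]
244 [0.6054 0.1753 0.0941]
252 [0.6062 0.1801 0.0924]
260 [0.6065 0.1851 0.0903]
268 [0.6068 0.1903 0.0886]
276 [0.6072 0.196  0.0864]
284 [0.6076 0.2018 0.0842]
```

Emit:
{"op": "apply_moves", "data": {
  "deltas": [
    {"tx": -0.002,"ty": 0,"tz": 0,"turn": 0,"gripper": 0.03},
    {"tx": -0.002,"ty": 0,"tz": 0,"turn": 0,"gripper": 0.045},
    {"tx": -0.002,"ty": 0,"tz": 0,"turn": 0,"gripper": 0.05},
    {"tx": -0.002,"ty": 0,"tz": 0,"turn": 0,"gripper": 0.05}
  ]
}}

```text
time_s: 13.85
tcp_pos: [0.6098, 0.1977, 0.0929]
eef_rot: [-90.1, -0.0, 86.3]
contact_force: [5.4, -2.4, -1.8]
gripper_width: 0.0402
```

Emit:
{"op": "apply_moves", "data": {
  "deltas": [
    {"tx": 0,"ty": -0.02,"tz": 0,"turn": 0,"gripper": 0.05},
    {"tx": 0,"ty": -0.06,"tz": 0,"turn": 0,"gripper": 0.05},
    {"tx": 0.03,"ty": -0.1,"tz": 0,"turn": 0,"gripper": 0.05},
    {"tx": 0.06,"ty": -0.13,"tz": 0,"turn": 0,"gripper": 0.05},
    {"tx": 0.06,"ty": -0.13,"tz": 0,"turn": 0,"gripper": 0.05}
  ]
}}

```text
time_s: 14.35
tcp_pos: [0.6147, 0.2615, 0.2281]
eef_rot: [-90.4, -0.3, 86.5]
contact_force: [0.1, 1.2, -0.6]
gripper_width: 0.05
```

```bash
python3 w.py w12
```

```text
[0.61471679 0.26147089 0.22810437] [-90.42909539  -0.31266443  86.47410179] 14.35
```

View pics/w12.png

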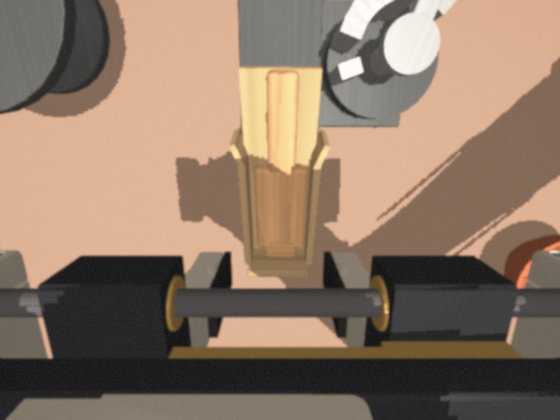

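```bash
python3 - <<'E'
from h import *
p=cv2.imread("pics/w12.png")
cv2.imwrite("pics/w12z.png",np.vstack([cv2.resize(p[60:110,225:345],(800,333),interpolation=cv2.INTER_CUBIC),cv2.resize(p[238:278,225:345],(800,266),interpolation=cv2.INTER_CUBIC)]))
E
python3 ang.py w12 | head -3
python3 - <<'E'
from h import *
np.set_printoptions(precision=4,suppress=True)
z=np.load("w12.npz");s=dict(tcp_pos=z["pos"],eef_rot=z["rot"]);C=cloud("wrist",z["d"],s)
for v in list(range(62,82,2))+list(range(225,275,3)): print(v,C[v,282],C[v,255],z["p"][v,282])
E
```

```text
180 [0.6134 0.2394 0.0702]
188 [0.614  0.2479 0.0672]
196 [0.6145 0.2564 0.064 ]
62 [0.602  0.1277 0.0112] [0.6299 0.1258 0.0106] [127 128 122]
64 [0.6022 0.1298 0.0124] [0.63   0.1278 0.0112] [130 128 122]
66 [0.6035 0.142  0.083 ] [0.6259 0.1404 0.0823] [176 150 123]
68 [0.6037 0.1441 0.0872] [0.6255 0.1431 0.0903] [225 185 132]
70 [0.6039 0.1467 0.0954] [0.6258 0.1442 0.0876] [218 167 118]
72 [0.6041 0.1489 0.1013] [0.626  0.1457 0.087 ] [212 158 110]
74 [0.6042 0.1504 0.1013] [0.6261 0.1472 0.0869] [238 187 129]
76 [0.6043 0.1519 0.102 ] [0.6263 0.1486 0.0864] [249 211 147]
78 [0.6044 0.1532 0.1006] [0.6265 0.1499 0.0849] [250 212 148]
80 [0.6044 0.1547 0.1016] [0.6266 0.1514 0.0846] [250 214 148]
225 [0.612  0.292  0.0496] [0.6425 0.2959 0.0328] [172 129  90]
228 [0.6122 0.2951 0.0506] [0.6431 0.3004 0.0299] [173 130  90]
231 [0.6124 0.2993 0.0482] [0.6435 0.3043 0.0291] [174 129  89]
234 [0.6126 0.3033 0.0467] [0.644  0.3089 0.0266] [174 129  90]
237 [0.6129 0.3075 0.0448] [0.6444 0.3129 0.0256] [172 129  89]
240 [0.6131 0.3117 0.0432] [0.645  0.3174 0.0236] [174 130  90]
243 [0.6133 0.3155 0.0425] [0.6453 0.3214 0.0231] [170 127  89]
246 [0.6135 0.3198 0.0407] [0.6458 0.3258 0.0215] [174 132  90]
249 [0.6138 0.3238 0.0399] [0.6462 0.33   0.0207] [175 130  91]
252 [0.614  0.3285 0.0375] [0.6461 0.332  0.0251] [166 124  84]
255 [0.6142 0.3323 0.0373] [0.6458 0.3336 0.03  ] [164 121  86]
258 [0.6145 0.3369 0.0354] [0.6457 0.3356 0.0341] [130 105  76]
261 [0.6146 0.3386 0.0398] [0.6454 0.337  0.0392] [142 114  84]
264 [0.6148 0.3409 0.0429] [0.645  0.3377 0.0457] [141 115  84]
267 [0.6149 0.3417 0.0487] [0.6451 0.3403 0.048 ] [141 114  80]
270 [0.6151 0.344  0.0515] [0.6449 0.342  0.0519] [144 117  84]
273 [0.6152 0.347  0.0528] [0.6452 0.3453 0.0526] [150 120  85]
```

View pics/w12z.png

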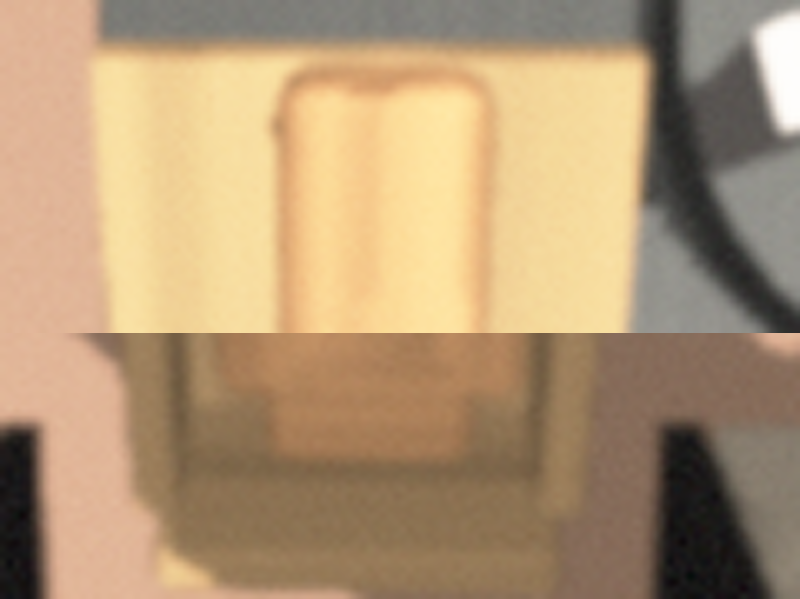

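```bash
python3 go.py .454 .0093 .24
```

```text
tx -0.2598 ty -0.0163 tz 0.1433 turn 0.0000 | dist 0.297 rows>=5.9  t=14.40 w=0.0502 j=[ 39.7  20.2  -2.3  -0.  -67.2 -43.3]
```

Emit:
{"op": "apply_moves", "data": {
  "deltas": [
    {"tx": -0.035,"ty": -0.012,"tz": 0.018,"turn": 0,"gripper": 0.06},
    {"tx": -0.075,"ty": -0.012,"tz": 0.04,"turn": 0,"gripper": 0.06},
    {"tx": -0.115,"ty": -0.012,"tz": 0.063,"turn": 0,"gripper": 0.06},
    {"tx": -0.155,"ty": -0.012,"tz": 0.085,"turn": 0,"gripper": 0.06},
    {"tx": -0.195,"ty": -0.012,"tz": 0.107,"turn": 0,"gripper": 0.06}
  ]
}}

```text
time_s: 14.9
tcp_pos: [0.491, 0.0676, 0.2334]
eef_rot: [-89.9, 0.0, 86.3]
contact_force: [1.0, -0.3, 1.7]
gripper_width: 0.0598
```

Emit:
{"op": "apply_moves", "data": {
  "deltas": [
    {"tx": -0.035,"ty": 0,"tz": 0.02,"turn": 0,"gripper": 0.06},
    {"tx": -0.065,"ty": 0,"tz": 0.036,"turn": 0,"gripper": 0.06},
    {"tx": -0.065,"ty": 0,"tz": 0.036,"turn": 0,"gripper": 0.06}
  ]
}}

```text
time_s: 15.2
tcp_pos: [0.4497, 0.004, 0.2339]
eef_rot: [-89.9, -0.0, 86.2]
contact_force: [-0.3, 0.7, 0.9]
gripper_width: 0.0599
```

```bash
python3 w.py w13;python3 go.py .454 .0093 .145
```

```text
[0.44971309 0.00398402 0.23387381] [-8.98997436e+01 -4.86678655e-04  8.61562945e+01] 15.2
tx 0.0042 ty 0.0892 tz -0.0025 turn 0.0000 | dist 0.089 rows>=1.8  t=15.25 w=0.0600 j=[ 25.8  -0.7 -26.9  -0.  -63.8 -29.6]
```

View pics/w13.png

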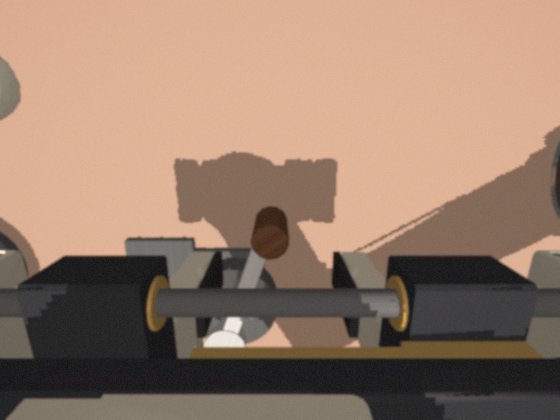

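Run:
```python
from h import *
z=np.load("w13.npz");s=dict(tcp_pos=z["pos"],eef_rot=z["rot"]);C=cloud("wrist",z["d"],s)
m=(abs(C[...,2]-.1675)<.004);m[:,:235]=0;m[:,310:]=0;m[275:]=0;m[:200]=0
v,u=np.nonzero(m);print(m.sum(),u.mean(),v.mean(),u.min(),u.max(),v.min(),v.max(),np.median(C[m][:,2]),onplane("wrist",[[(u.min()+u.max())/2,(v.min()+v.max())/2]],.1675,s))
```

```text
1086 269.9926335174954 240.84346224677716 251 289 223 259 0.16742510330977173 [[0.45429769 0.00749974 0.1675    ]]
```

Emit:
{"op": "apply_moves", "data": {
  "deltas": [
    {"tx": 0.0045,"ty": 0.02,"tz": -0.004,"turn": 0,"gripper": 0.06},
    {"tx": 0.0045,"ty": 0.05,"tz": -0.004,"turn": 0,"gripper": 0.06},
    {"tx": 0.0045,"ty": 0.08,"tz": -0.004,"turn": 0,"gripper": 0.06},
    {"tx": 0.0045,"ty": 0.087,"tz": -0.004,"turn": 0,"gripper": 0.045},
    {"tx": 0.0045,"ty": 0.087,"tz": -0.004,"turn": 0,"gripper": 0.03}
  ],
  "newtons": 15
}}

```text
time_s: 15.75
tcp_pos: [0.4568, 0.0111, 0.1466]
eef_rot: [-89.8, 0.1, 86.3]
contact_force: [0.3, 0.9, 0.2]
gripper_width: 0.0489
```

Emit:
{"op": "apply_moves", "data": {
  "deltas": [
    {"tx": 0,"ty": 0,"tz": 0,"turn": 0,"gripper": 0.015},
    {"tx": 0,"ty": 0,"tz": 0,"turn": 0,"gripper": 0.015},
    {"tx": 0,"ty": 0,"tz": 0,"turn": 0,"gripper": 0.015},
    {"tx": 0,"ty": 0,"tz": 0,"turn": 0,"gripper": 0.015}
  ],
  "newtons": 15
}}

```text
time_s: 16.15
tcp_pos: [0.4571, 0.011, 0.1483]
eef_rot: [-90.0, -0.0, 86.3]
contact_force: [-3.1, -1.1, 2.6]
gripper_width: 0.0274
```

```bash
python3 go.py .4543 .0085 .147
```

```text
tx -0.0027 ty 0.0013 tz 0.0026 turn 0.0000 | dist 0.004 rows>=0.1  t=16.15 w=0.0274 j=[ 26.2   5.  -33.5   0.  -51.4 -29.9]
```

Emit:
{"op": "apply_moves", "data": {
  "deltas": [
    {"tx": 0,"ty": -0.007,"tz": 0,"turn": 0,"gripper": 0.015},
    {"tx": 0,"ty": -0.015,"tz": 0,"turn": 0,"gripper": 0.015},
    {"tx": 0,"ty": -0.025,"tz": 0,"turn": 0,"gripper": 0.015},
    {"tx": 0,"ty": -0.025,"tz": 0,"turn": 0,"gripper": 0.015},
    {"tx": 0,"ty": -0.025,"tz": 0,"turn": 0,"gripper": 0.015}
  ],
  "newtons": 25
}}

```text
time_s: 16.65
tcp_pos: [0.4574, 0.0112, 0.173]
eef_rot: [-90.0, -0.0, 86.3]
contact_force: [0.8, 0.7, -2.3]
gripper_width: 0.0274
```

```bash
python3 sc.py s6 250 150 410 270
```

View pics/s6.png

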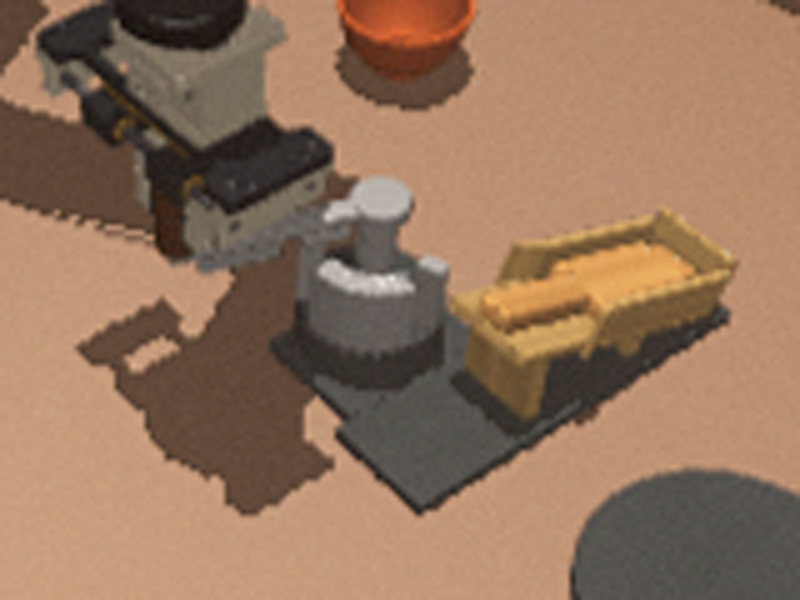

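Run:
```python
import numpy as np
f=lambda a:.14*np.array([np.cos(np.radians(a)),np.sin(np.radians(a))])
w=[160,166,174,182,190,198,206,214,222,230,238,246,254,262,267,270]
for i in range(0,15,5):
    for a in w[i+1:i+6]: print(a,(f(a)-f(w[i])).round(4))
    print()
```

```text
166 [-0.0043 -0.014 ]
174 [-0.0077 -0.0332]
182 [-0.0084 -0.0528]
190 [-0.0063 -0.0722]
198 [-0.0016 -0.0911]

206 [ 0.0073 -0.0181]
214 [ 0.0171 -0.035 ]
222 [ 0.0291 -0.0504]
230 [ 0.0432 -0.064 ]
238 [ 0.059  -0.0755]

246 [ 0.0172 -0.0092]
254 [ 0.0356 -0.0158]
262 [ 0.0547 -0.0199]
267 [ 0.0669 -0.0211]
270 [ 0.0742 -0.0213]
```

Emit:
{"op": "apply_moves", "data": {
  "deltas": [
    {"tx": -0.0043,"ty": 0,"tz": -0.014,"turn": 0,"gripper": 0.015},
    {"tx": -0.0077,"ty": 0,"tz": -0.0332,"turn": 0,"gripper": 0.015},
    {"tx": -0.0084,"ty": 0,"tz": -0.0528,"turn": 0,"gripper": 0.015},
    {"tx": -0.0063,"ty": 0,"tz": -0.0722,"turn": 0,"gripper": 0.015},
    {"tx": -0.0016,"ty": 0,"tz": -0.0911,"turn": 0,"gripper": 0.015}
  ]
}}

```text
time_s: 17.2
tcp_pos: [0.5464, 0.002, 0.1711]
eef_rot: [-89.7, 0.2, 86.3]
contact_force: [-4.2, -3.8, -2.4]
gripper_width: 0.0275
```

Emit:
{"op": "apply_moves", "data": {
  "deltas": [
    {"tx": 0.0073,"ty": 0,"tz": -0.0181,"turn": 0,"gripper": 0.015},
    {"tx": 0.0171,"ty": 0,"tz": -0.035,"turn": 0,"gripper": 0.015},
    {"tx": 0.0291,"ty": 0,"tz": -0.0504,"turn": 0,"gripper": 0.015},
    {"tx": 0.0432,"ty": 0,"tz": -0.064,"turn": 0,"gripper": 0.015},
    {"tx": 0.059,"ty": 0,"tz": -0.0755,"turn": 0,"gripper": 0.015}
  ]
}}

```text
time_s: 17.7
tcp_pos: [0.6261, 0.0563, 0.171]
eef_rot: [-89.7, 0.2, 86.3]
contact_force: [-3.4, -4.4, -2.7]
gripper_width: 0.0273
```

```bash
python3 sc.py s7 250 150 410 270; python3 go.py .649 .1285 .173
```

```text
tx 0.0711 ty -0.0024 tz -0.0164 turn 0.0000 | dist 0.073 rows>=1.5  t=17.75 w=0.0273 j=[ 23.   19.6 -10.7   0.  -59.9 -26.7]
```

View pics/s7.png

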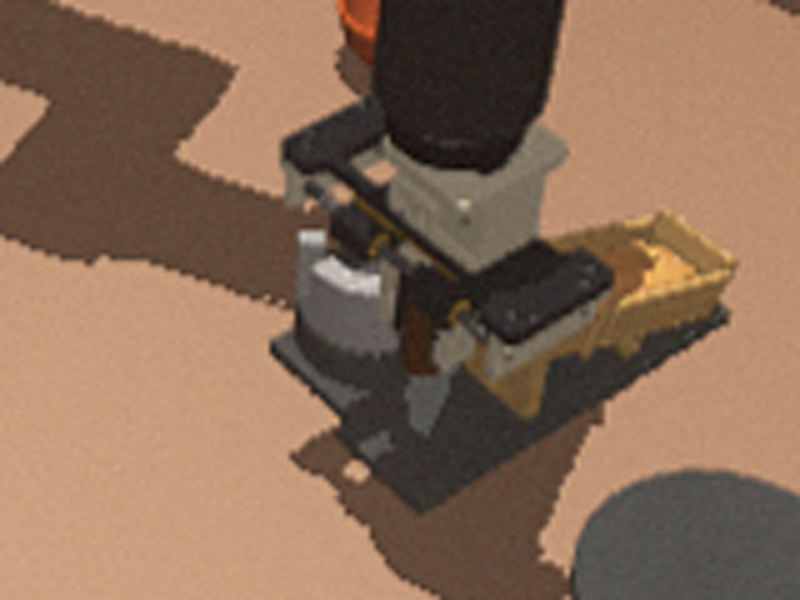

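Emit:
{"op": "apply_moves", "data": {
  "deltas": [
    {"tx": 0.0172,"ty": 0,"tz": -0.0085,"turn": 0,"gripper": 0.015},
    {"tx": 0.0356,"ty": 0,"tz": -0.0145,"turn": 0,"gripper": 0.015},
    {"tx": 0.053,"ty": 0,"tz": -0.0185,"turn": 0,"gripper": 0.015},
    {"tx": 0.066,"ty": 0,"tz": -0.0195,"turn": 0,"gripper": 0.015},
    {"tx": 0.0725,"ty": 0,"tz": -0.02,"turn": 0,"gripper": 0.015}
  ]
}}

```text
time_s: 18.25
tcp_pos: [0.6505, 0.1284, 0.1714]
eef_rot: [-89.8, 0.1, 86.3]
contact_force: [-5.8, -3.8, -3.5]
gripper_width: 0.0279
```

Emit:
{"op": "apply_moves", "data": {
  "deltas": [
    {"tx": 0,"ty": 0,"tz": 0,"turn": 0,"gripper": 0.015},
    {"tx": 0,"ty": 0,"tz": 0,"turn": 0,"gripper": 0.015}
  ]
}}

```text
time_s: 18.45
tcp_pos: [0.6506, 0.1283, 0.1718]
eef_rot: [-89.9, 0.0, 86.3]
contact_force: [-4.9, -0.8, -3.3]
gripper_width: 0.0274
```

```bash
python3 go.py .649 .1285 .147; python3 sc.py s8 250 150 410 270;python3 w.py w14
python3 - <<'E'
from h import *
z=np.load("w14.npz");s=dict(tcp_pos=z["pos"],eef_rot=z["rot"])
E
```

```text
tx 0.0001 ty 0.0248 tz 0.0015 turn 0.0000 | dist 0.025 rows>=0.5  t=18.45 w=0.0274 j=[ 27.9  22.4  -6.3  -0.  -61.5 -31.6]
[0.65052016 0.12819248 0.17185405] [-8.98557793e+01  3.55863051e-02  8.62896555e+01] 18.5
```

View pics/s8.png

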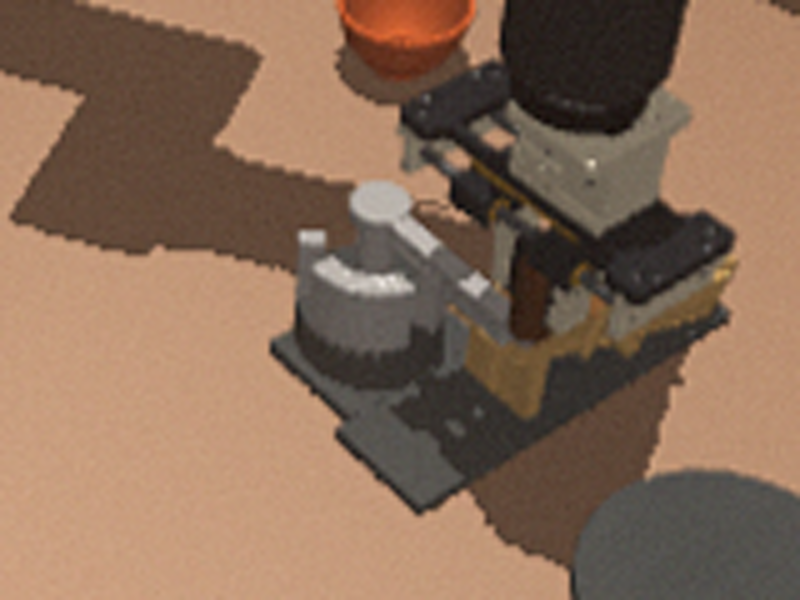

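View pics/w14.png

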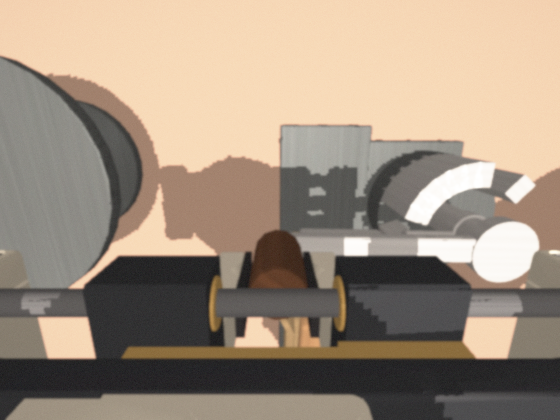

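Emit:
{"op": "apply_moves", "data": {
  "deltas": [
    {"tx": 0,"ty": 0.006,"tz": 0.001,"turn": 0,"gripper": 0.015},
    {"tx": 0,"ty": 0.012,"tz": 0.001,"turn": 0,"gripper": 0.015},
    {"tx": 0,"ty": 0.018,"tz": 0.001,"turn": 0,"gripper": 0.015},
    {"tx": 0,"ty": 0.024,"tz": 0.001,"turn": 0,"gripper": 0.015},
    {"tx": 0,"ty": 0.026,"tz": 0.001,"turn": 0,"gripper": 0.015}
  ],
  "newtons": 10
}}

```text
time_s: 19.05
tcp_pos: [0.6523, 0.129, 0.1473]
eef_rot: [-90.2, -0.0, 86.3]
contact_force: [-0.7, -0.8, 6.8]
gripper_width: 0.0282
```

Emit:
{"op": "apply_moves", "data": {
  "deltas": [
    {"tx": 0,"ty": 0,"tz": 0,"turn": 0,"gripper": 0.015}
  ]
}}

```text
time_s: 19.15
tcp_pos: [0.6522, 0.129, 0.1477]
eef_rot: [-90.2, -0.0, 86.3]
contact_force: [-2.0, 0.1, 5.5]
gripper_width: 0.0283
```

```bash
python3 go.py .649 .1285 .147; python3 sc.py s9 250 150 410 270;python3 w.py w15
```

```text
tx -0.0007 ty 0.0007 tz 0.0031 turn 0.0000 | dist 0.003 rows>=0.1  t=19.15 w=0.0283 j=[ 28.   23.5  -8.    0.1 -58.4 -31.7]
[0.65210219 0.12905368 0.14782616] [-9.01515473e+01 -3.37564908e-02  8.63257063e+01] 19.2
```

View pics/s9.png

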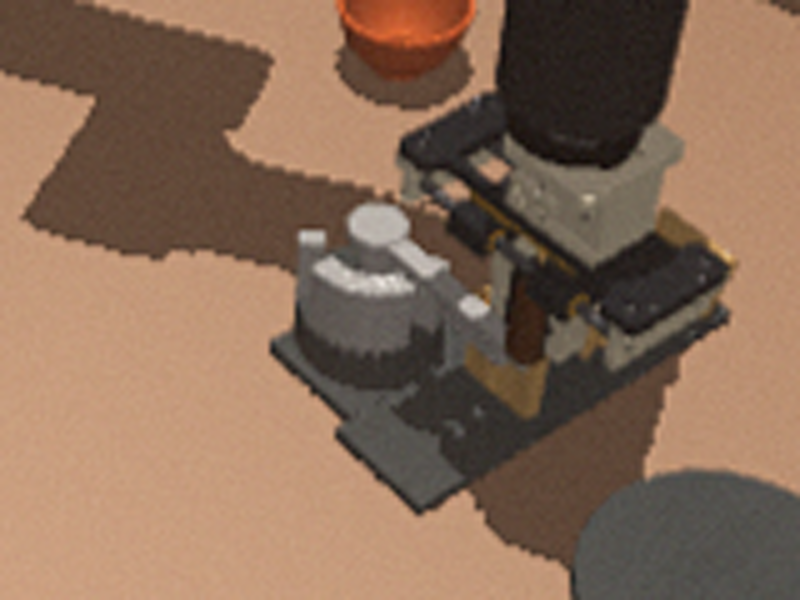

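Lowered to the bottom (force up 5–7 N). Release and rise.

Emit:
{"op": "apply_moves", "data": {
  "deltas": [
    {"tx": 0,"ty": 0,"tz": 0,"turn": 0,"gripper": 0.04},
    {"tx": 0,"ty": 0,"tz": 0,"turn": 0,"gripper": 0.06},
    {"tx": 0,"ty": 0,"tz": 0,"turn": 0,"gripper": 0.06},
    {"tx": 0,"ty": 0,"tz": 0,"turn": 0,"gripper": 0.06}
  ]
}}

```text
time_s: 19.65
tcp_pos: [0.651, 0.1289, 0.1465]
eef_rot: [-90.0, -0.0, 86.3]
contact_force: [-0.2, 0.5, -1.3]
gripper_width: 0.0549
```

Emit:
{"op": "apply_moves", "data": {
  "deltas": [
    {"tx": 0,"ty": -0.02,"tz": 0,"turn": 0,"gripper": 0.06},
    {"tx": 0,"ty": -0.06,"tz": 0,"turn": 0,"gripper": 0.06},
    {"tx": 0.03,"ty": -0.1,"tz": 0.01,"turn": 0,"gripper": 0.06},
    {"tx": 0.07,"ty": -0.12,"tz": 0.03,"turn": 0,"gripper": 0.06},
    {"tx": 0.11,"ty": -0.13,"tz": 0.04,"turn": 0,"gripper": 0.06}
  ]
}}

```text
time_s: 20.15
tcp_pos: [0.6181, 0.2423, 0.2802]
eef_rot: [-90.2, -0.2, 86.2]
contact_force: [1.2, -0.5, -0.3]
gripper_width: 0.0602
```

Emit:
{"op": "apply_moves", "data": {
  "deltas": [
    {"tx": 0.01,"ty": 0,"tz": 0,"turn": 0,"gripper": 0.06},
    {"tx": 0.01,"ty": 0,"tz": 0,"turn": 0,"gripper": 0.06}
  ]
}}

```text
time_s: 20.35
tcp_pos: [0.6184, 0.253, 0.2765]
eef_rot: [-90.0, -0.0, 86.4]
contact_force: [-0.2, -0.2, -0.7]
gripper_width: 0.0603
```

```bash
python3 w.py w16; python3 sc.py s10 250 130 410 270
python3 - <<'E'
from h import *
z=np.load("w16.npz");s=dict(tcp_pos=z["pos"],eef_rot=z["rot"]);C=cloud("wrist",z["d"],s)
hsv=cv2.cvtColor(z["p"],cv2.COLOR_RGB2HSV)
m=(C[...,2]>.155)&(C[...,2]<.185);m[250:]=0
n,l,st,c=cv2.connectedComponentsWithStats(m.astype(np.uint8));
for i in range(1,n):
    if st[i,4]>100:
        q=l==i;x,y,w,h=st[i,:4];Z=np.median(C[q][:,2]);P=onplane("wrist",[[x+w/2-.5,y+h/2-.5]],.1675,s)[0];v=P[:2]-[.5095,.1375]
        print(st[i],Z,P,"r",np.linalg.norm(v),"swing",np.radians((np.degrees(np.arctan2(v[1],v[0]))-86.3)%360-160))
E
```

```text
[0.61837904 0.25302176 0.27650894] [-9.00066927e+01 -2.45545309e-02  8.64358288e+01] 20.35
[ 205   33   39   44 1299] 0.16733444491775534 [0.64803921 0.12806973 0.1675    ] r 0.13885979237801643 swing 1.916474855892722
```

View pics/w16.png

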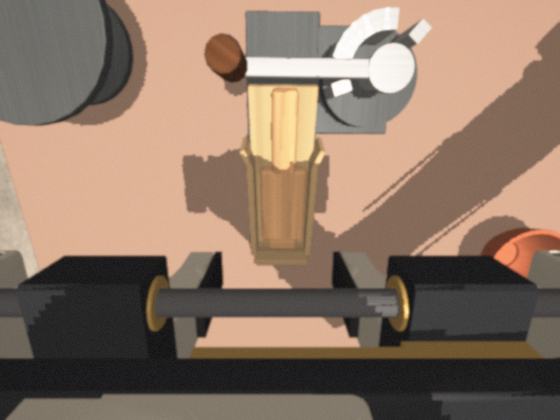

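View pics/s10.png

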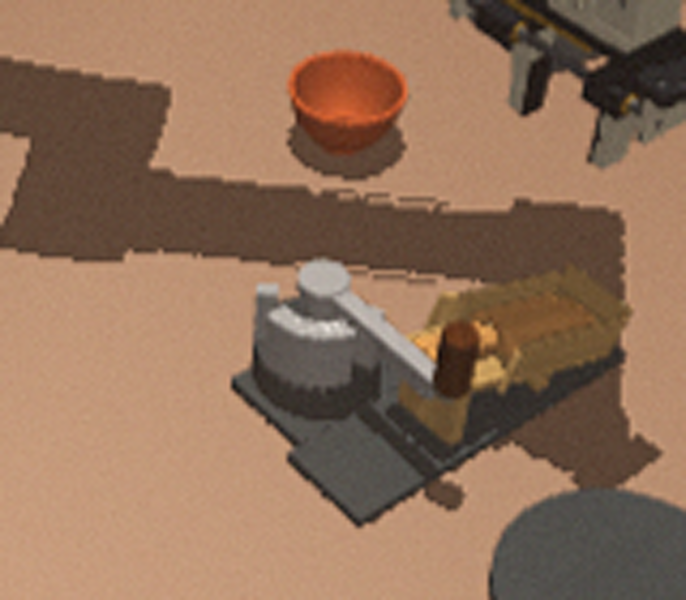

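Run:
```python
from h import *
np.set_printoptions(precision=4,suppress=True)
z=np.load("w16.npz");s=dict(tcp_pos=z["pos"],eef_rot=z["rot"]);C=cloud("wrist",z["d"],s)
for v in [86,88,90,92,94,96,236,240,243,246,249,252]: print(v,C[v,285],z["p"][v,285])
t=r.get_state();print(t["time_s"],t["contact_force"],t["qd"].round(2))
r.close_job()
```

```text
86 [0.6031 0.1443 0.0892] [224 184 132]
88 [0.6033 0.1466 0.095 ] [217 167 119]
90 [0.6035 0.1487 0.0984] [212 156 109]
92 [0.6037 0.1507 0.1011] [239 190 129]
94 [0.6038 0.1524 0.1008] [250 211 145]
96 [0.604  0.1542 0.102 ] [250 213 147]
236 [0.6116 0.3162 0.0423] [171 128  89]
240 [0.6119 0.3224 0.0403] [169 128  88]
243 [0.6121 0.3274 0.0382] [169 124  87]
246 [0.6123 0.332  0.0369] [164 120  84]
249 [0.6126 0.3379 0.033 ] [128 103  73]
252 [0.6128 0.3392 0.0398] [135 109  77]
20.45 [-0.0704 -0.8949 -0.1976] [-1.02 -0.06 -0.4   0.04 -0.08  0.04]
the job is handed in; nothing more can be done
```

I drew the paddle out by its blade, laid it flat on the bench and let go. I then took it by the handle and let it tip nose-down in a light grip. From there I slid it down the rack until the push against the back stop read about 12 N, and released it. After that I lifted the lever, swung it round behind the handle end and lowered it into the locked notch. The job was handed in at 20.5 s.

**Last checks:**
- **Lever:** the knob measured a swing of about 1.92 rad. Its top stood at 167 mm, which means the lever is fully down.
- **Paddle:** the blade tip lies at the back stop. The handle end is within a few mm of its home place.
- **Gripper:** it is clear of everything.
- **Bowls and jar:** I did nothing near them. In the last pictures the bowl left of the robot was in place. I did not measure any of them, and the jar and the bowl on the shelf were not in those last views.

No check failed or disagreed.

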